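# Locate a steel lug in a tack-weld jig and hold it against tube and stop

## Task

Get the lug ready for tacking: first turn the jig's swing stop by its black knob from parked to its working position, until it snaps home. Then take the 120 x 50 mm steel plate (the lug) from the table, lay it flat on the jig's rest bar with one short end square against the clamped frame tube and a long edge against the button of the swing stop, and finish while still gripping it and pressing it against both, tube and button. Leave the strip of spare stock, the tape measure and the V-block where they are.

Things in the scene. Friction and masses are not known exactly. Their poses are not given: they have to be found in the camera images.
- jig: Tack-weld jig, fixed: dark plate 270 (x from -120 to +150) by 295 mm (y from -175 to +120), 10 thick. Origin on its underside; z up, x away from the robot (turned up to 0.5 rad). The lug's rest bar runs along x from -90 to +10 mm, 30 mm wide about y = 0, top 20 mm above the origin. Beyond it lies the frame tube, behind it two toggle clamps (143 mm high); the swing stop is on the right, left is empty.
- frame_tube: Dark rectangular steel tube, 50 mm wide (x), 270 mm long (y), 30 mm high, clamped on the jig's base plate and fixed. Origin at the centre of its underside. Its near face (towards the robot) is the plane x = +20 mm in the jig's frame and spans 10 to 40 mm above the table. Friction is about 0.6 on the tube, 0.2 on the ground faces of button and rest bar; 10 to 15 N each way presses it home.
- swing_stop (a joint): Swing stop's turn (rad): 0 = parked (arm towards the robot, handle bar out to the right); 1.3 = working position (arm along the jig's +y to the rest bar, handle bar along the jig's -x to the robot). Grows clockwise seen from above. An over-centre spring holds it at each end with 0.1 N m (2 N at the knob) and snaps it over past 0.65; both ends are hard stops.
- pivot (a point): On the vertical axis of the swing stop, 59 mm above the table; at x = -10, y = -115 mm in the jig's frame.
- handle_knob (a point): Middle of the upright black knob at the end of the handle bar, 59 mm above the table. The knob is round, 22 mm across (20 mm at the foot, 18 mm at the top), from 40 to 72 mm above the table, fixed to the bar; it runs on a circle of 58 mm radius round the pivot.
- stop_button: Plain steel button, 16 mm across, on the adjusting screw at the end of the stop arm, centre 25 mm above the table. Origin at the middle of its flat working face; +y points out of the face. In the working position the face lies at x = -10, y = -25 mm in the jig's frame and looks along the jig's +y, so it meets the lug's edge 30 mm from the tube.
- corner (a point): The seat's corner: where the tube's near face (jig x = +20 mm) meets the line of the button's working face (jig y = -25 mm), 25 mm above the table, the middle height of a seated lug.
- lug: Plain dark steel plate, 50 (its x) by 120 (its y) by 10 mm, 0.47 kg, lying flat between jig and lug. Origin at the centre of its underside; z up. Seated, it is centred at x = -40, y = 0, z = 20 mm in the jig's frame, long side along the jig's x, either end at the tube. Grip it across the 50 mm near the end away from the tube: the rest bar's sides stand 10 mm inside its edges.
- stand_post (a point): Foot of a fixed helmet stand between jig and lug, on the table: red disc 60 mm across and 30 mm high, from it a bare post, 16 mm thick, to 330 mm height. On top hangs a face helmet, about 300 mm across, from some 0.2 m up. The arm must pass in front of it, on the robot's side (0.2 m clear of the post).
- spare_strip: Bystander: spare dark steel strip 30 x 140 x 10 mm lying flat beyond the lug. Origin at the centre of its underside.
- tape: Bystander: tape measure, 36 x 79 x 69 mm, between jig and lug. Origin at the centre of its underside.
- vee: Bystander: bare steel V-block, 45 x 60 x 36 mm, right of the jig towards the back. Origin at the centre of its underside.

How it is judged (in metres and radians):
On the way:
1. the swing stop stands in its working position while the lug is still off the jig (value of joint swing_stop above 1.25 rad and horizontal distance between lug and corner above 0.13 m), for 0.2 s.
At the end, for the whole second after the job is handed in: Swing stop in its working position (above 1.25 rad); lug flat on the rest bar (17 to 24 mm up), within 0.04 rad of square and 3.5 mm of its seat, at rest, pressing on the tube and on the button with over 2 N each, and still in the fingers (over 3 N) (value of joint swing_stop above 1.25 rad and contact force between lug and frame_tube above 2 N and contact force between lug and stop_button above 2 N and contact force between the fingers and lug above 3 N and angle between the y axis of lug and the x axis of jig, either way round below 0.04 rad and z of lug in the frame of jig between 0.017 and 0.024 m and x of lug in the frame of jig between -0.0435 and -0.0365 m and y of lug in the frame of jig between -0.0035 and 0.0035 m and linear speed of lug below 0.01 m/s); the arm keeps its last pose, push and grip.
It fails at once if the spare strip is pushed more than 25 mm from its place (distance of spare_strip from where it was at the start of the episode above 0.025 m).
It fails at once if the tape measure is pushed more than 25 mm from its place (distance of tape from where it was at the start of the episode above 0.025 m).
It fails at once if the V-block is pushed more than 25 mm from its place (distance of vee from where it was at the start of the episode above 0.025 m).
It also fails if it takes over 72 s, if anything falls off the work surface, if the arm or the gripper's body presses on something with over 40 N, if the wrist force passes 120 N, or if a joint passes its speed limit or range.

## Robot

A 6-joint arm with a two-finger parallel gripper is mounted at the origin on a cart in front of the work surface, level with it; the furniture and walls round the work are solid. World frame = base frame: x ahead of the robot, y to its left, z up, the work surface at z = 0. Lengths are in mm, angles in rad, forces in N, time in s.
With the tool pointing down it reaches from about 325 to 850 mm from the base axis. Payload 4.4 kg.
Tool frame: the origin (TCP) lies on the centre line of the jaws, within the pads' length; the fingertips stand 19 mm ahead of it and the grasp point (between the pads) is the TCP; z points along the fingers, y is the direction in which the jaws open and shut (so a half turn about z gives the same grasp; the last joint's range is limited). The gripper opens to 94 mm and grips with 3 to 60 N. Pads are 16 mm wide; open, the fingers measure 119 mm over their backs; the gripper's body (75 mm by 177 mm) begins 78 mm behind the grasp point.
Start: joints at [1.042, 0.207, 1.542, -0, 1.393, -0.15], TCP at [212.648, 534.236, 224.447] pointing down, gripper open.
Joint ranges: [-2.73, 2.73], [-0.86, 2.22], [0.23, 2.46], [-1.11, 4.25], [0.08, 2.63], [-2.82, 2.82]. Speed limits (rad/s): [2.79, 2.79, 3.14, 3.14, 3.14, 3.14].

## Interface

Orientations are given as a unit quaternion [w, x, y, z].
In Python, from plant import manip gives the robot as it stands. The module is installed in compiled form; this text tells all that it offers.
- The arm moves only by the tool play_rows, never from a script. Its argument "increments" is a list that holds one entry, the list of rows, each a list of 6 numbers: the shift along the tool's x, y, z in m, then the turn, a rotation vector about the tool's x, y, z in degrees. A call has 1 to 10 rows; each row is the pose to reach, as a shift and turn from the pose commanded when the call began, along the tool's axes at that moment; what a row does not reach only later rows make up. A row lasts 1/12 s, in which the tool goes at most 41.7 mm and 7.16 degrees, less where a joint would pass 70% of its speed; a pose out of reach is approached as far as the arm can. A call with a gripper value outside its range is refused whole. "jaw" is the opening, from 0 (shut) to 1 (fully open), set as the call begins (left out, the last holds). The fingers move at their own pace and stop on an object; "newtons" is the grip in N (left out, the last holds). Time passes only in rows, so rows that repeat a pose let the fingers close. It gives the time, the measured TCP pose, the force and the opening at its end, in the units of the state.
- manip.get_obs(): the state, without advancing time (a new reading comes with each control period).
- manip.read_camera(name): name is "side" or "top" or "wrist"; returns the picture (420x560x3 uint8, blue, green, red); there is no depth.
- manip.camera_info(name): a dict with "fx", "fy", "cx", "cy" (pixels), "R" (3x3) and "t" (3): a world point X has camera coordinates R X + t. Camera axes: x right, y down, z forward; pixel columns grow to the right and rows downward; lengths in mm; the calibration is good to about 2 mm. A picture is of the moment at which its call begins: read the wrist's pose just before it. camera_info takes no time and is no camera call; for the wrist camera it gives the pose at the moment of the call.
- manip.sign_off(): hands the job in, once; it reports no verdict.
The state is a dict: "time_s": time; "joint_positions": joint angles; "joint_vel": joint speeds; "joint_torque": joint torques, N m; "tool_pos": TCP position; "orientation": TCP orientation; "ft_force": force on the tool from outside, world axes, zero at the start; "ft_torque": the same for the moment, N m; "opening": finger opening in mm.
Only numpy, scipy, OpenCV 4.12 (cv2) and the standard library are available. Lean on these libraries where they do the work, as an engineer would, in place of code of your own. Each camera call takes 0.05 s, during which the arm holds its last target.

## Working session

There is one attempt and no reset: what is moved stays moved. The work goes in short steps, Python scripts to look and compute and a tool call to move; the robot and the scene stay as the last step left them, time stands still between calls to the robot, and variables do not carry over. Pictures are saved under pics/ and viewed, and the job is handed in when it is done.

Besides the shell and the picture viewer there is one more tool, called after "Request:" as name(argument=value, ...) on one line, values as JSON. play_rows: Moves the arm, as the interface text tells. Its arguments: {"type":"object","properties":{"increments":{"type":"array"},"jaw":{"type":"number"},"newtons":{"type":"number"}},"required":["increments"]}

```bash
mkdir -p pics; ls
cat > h.py <<'E'
import numpy as np, cv2
from plant import manip
def K(i): return np.array([[i['fx'],0,i['cx']],[0,i['fy'],i['cy']],[0,0,1]],float)
def ray(i,u,v):
    R=np.array(i['R']);t=np.array(i['t']).ravel()
    d=R.T@np.linalg.inv(K(i))@np.array([u,v,1.]);o=-R.T@t
    return o,d/np.linalg.norm(d)
def onz(i,u,v,z):
    o,d=ray(i,u,v); return o+d*(z-o[2])/d[2]
def proj(i,X):
    c=np.array(i['R'])@np.array(X,float)+np.array(i['t']).ravel()
    return np.array([i['fx']*c[0]/c[2]+i['cx'],i['fy']*c[1]/c[2]+i['cy']])
def tri(rs):
    A=np.zeros((3,3));b=np.zeros(3)
    for o,d in rs:
        P=np.eye(3)-np.outer(d,d);A+=P;b+=P@o
    X=np.linalg.solve(A,b)
    return X,[np.linalg.norm((np.eye(3)-np.outer(d,d))@(X-o)) for o,d in rs]
E
python3 - <<'E'
from h import *
import json
o=manip.get_obs();print(o)
I={}
for n in ['side','top','wrist']:
    i=manip.camera_info(n);I[n]={k:(np.array(v).tolist()) for k,v in i.items()}
    cv2.imwrite(f'pics/{n}0.png',manip.read_camera(n));print(n,i['fx'],i['cx'],i['cy'],(-np.array(i['R']).T@np.array(i['t']).ravel()).round(0))
json.dump(I,open('cam0.json','w'))
E
```

```text
pics
{'time_s': 0.0, 'joint_positions': array([ 1.04148601e+00,  2.07407677e-01,  1.54290542e+00, -9.81466979e-06,
        1.39349364e+00, -1.50511041e-01]), 'joint_vel': array([ 0.00015896,  0.00042104,  0.00118516,  0.00045279, -0.00159606,
       -0.00049366]), 'joint_torque': array([ 9.86109626e-04, -3.70871115e+01, -2.81423628e+01,  7.01015792e-02,
        3.59930936e-02, -1.61306548e-04]), 'tool_pos': array([212.27737221, 533.58071883, 223.32077834]), 'orientation': array([-3.64538014e-04,  1.88268334e-01,  9.82117004e-01, -1.04531253e-03]), 'ft_force': array([-0.52357196,  0.67583903, -0.30043956]), 'ft_torque': array([-0.05511557,  0.00313128, -0.01758497]), 'opening': 94.31175479146917}
side 449.00716524065 292.5758414073176 214.62081400990894 [ 240. -530.  995.]
top 443.34196512687623 277.3096675349458 204.0433062414129 [ 351.   10. 1286.]
wrist 314.56925890061314 278.13867388839907 208.27048671216258 [140. 562. 383.]
```

View pics/side0.png

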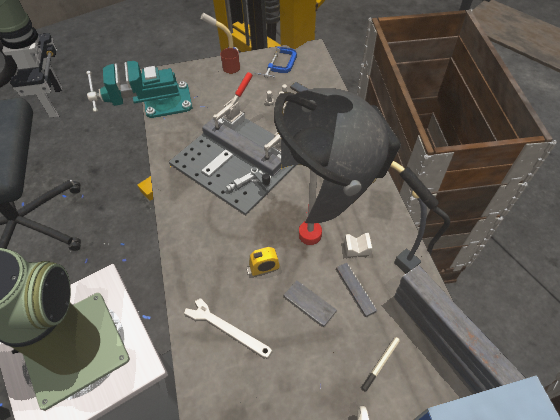

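View pics/top0.png

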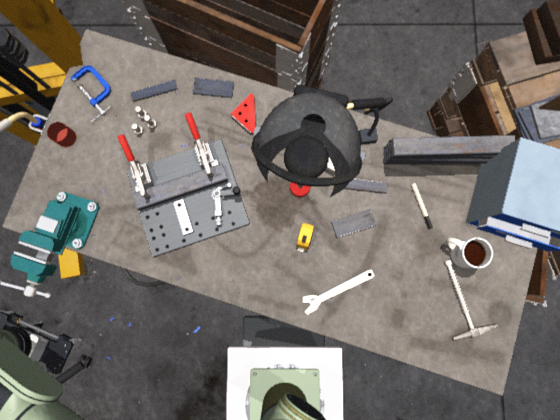

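View pics/wrist0.png

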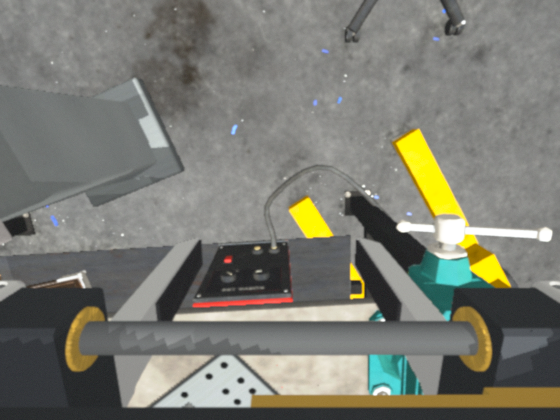

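Run:
```python
import cv2
a=cv2.imread('pics/top0.png');cv2.imwrite('pics/top0j.png',cv2.resize(a[100:270,110:270],None,fx=5,fy=5,interpolation=cv2.INTER_CUBIC)[:600*2:,:][:850].copy()[0:850:1][:, :])
b=cv2.resize(a[130:265,115:265],None,fx=4.4,fy=4.4,interpolation=cv2.INTER_CUBIC);cv2.imwrite('pics/top0j.png',b)
cv2.imwrite('pics/top0l.png',cv2.resize(a[160:260,280:410],None,fx=6,fy=6,interpolation=cv2.INTER_CUBIC))
s=cv2.imread('pics/side0.png')
cv2.imwrite('pics/side0j.png',cv2.resize(s[95:225,160:310],None,fx=4.6,fy=4.6,interpolation=cv2.INTER_CUBIC))
cv2.imwrite('pics/side0l.png',cv2.resize(s[215:335,240:390],None,fx=5,fy=5,interpolation=cv2.INTER_CUBIC))
```

```text
(no output)
```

View pics/top0j.png

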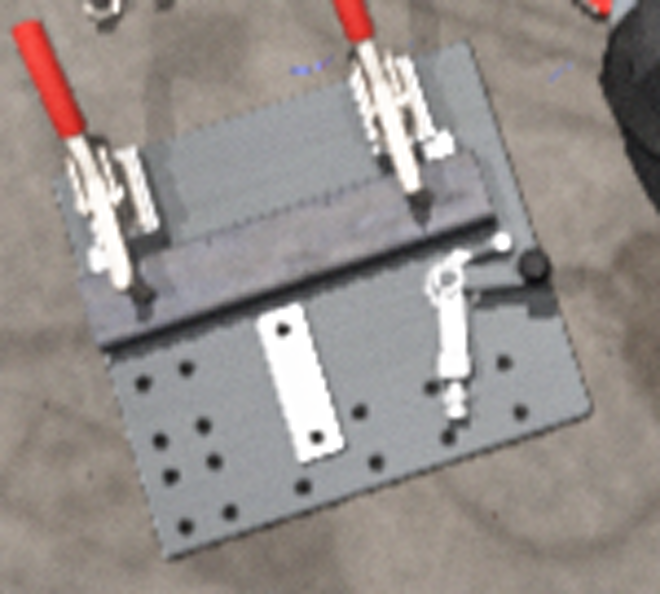

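View pics/side0j.png

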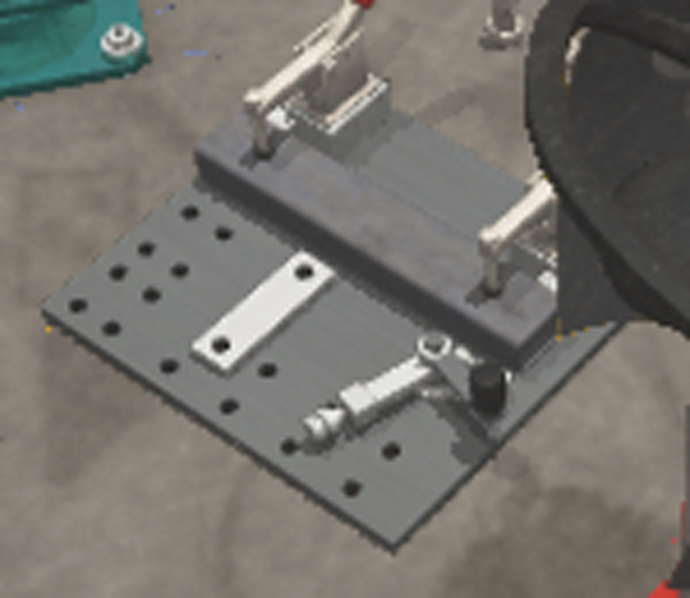

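View pics/top0l.png

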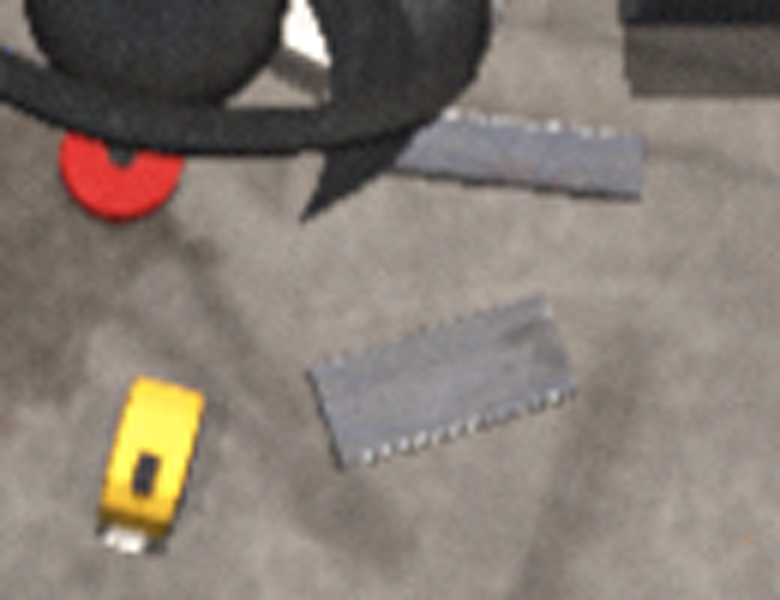

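View pics/side0l.png

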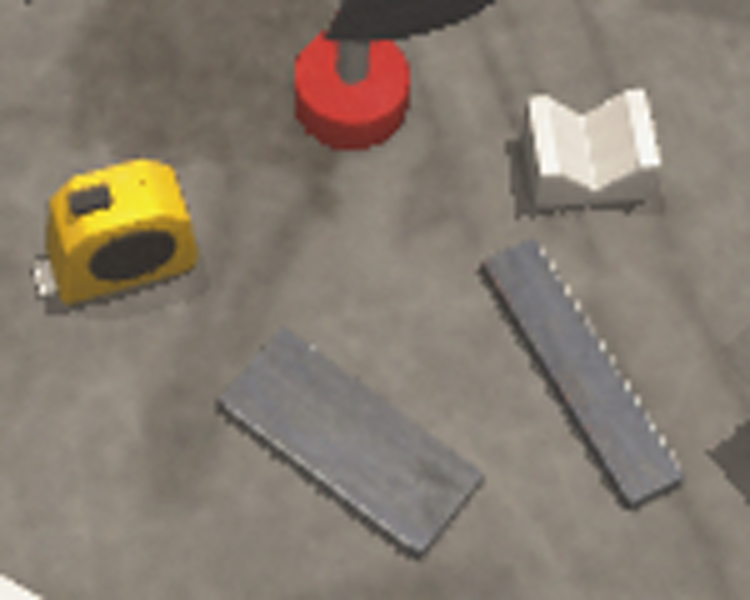

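```bash
cat > m0.py <<'E'
from h import *
import json
I=json.load(open('cam0.json'))
def uv(p,s,o): return (o[0]+(p[0]+.5)/s-.5,o[1]+(p[1]+.5)/s-.5)
T=lambda p:uv(p,4.4,(115,130)); S=lambda p:uv(p,4.6,(160,95))
TL=lambda p:uv(p,6,(280,160)); SL=lambda p:uv(p,5,(240,215))
P={'baseNL':(T((168,556)),S((45,315))),'baseNR':(T((592,410)),S((395,545))),
'barNL':(T((303,460)),S((193,348))),'barNR':(T((343,443)),S((225,370))),'barFR':(T((302,305)),S((333,270))),'barFL':(T((258,320)),S((300,252))),
'knobtop':(T((535,264)),S((488,372))),'piv':(T((447,280)),S((434,345))),
'lugA':(TL((310,372)),SL((287,330))),'lugB':(TL((342,468)),SL((220,400))),'lugC':(TL((575,392)),SL((420,547))),'lugD':(TL((545,296)),SL((483,478))),
'post':(TL((122,160)),SL((353,80)))}
X={}
for k,(a,b) in P.items():
    x,e=tri([ray(I['top'],*a),ray(I['side'],*b)]);X[k]=x;print(k,x.round(1),np.round(e,1))
for a,b in ['barNL barNR','barNL barFL','barNR barFR','baseNL baseNR','lugA lugB','lugB lugC','lugC lugD','lugD lugA']and [s.split() for s in ['barNL barNR','barNL barFL','barNR barFR','baseNL baseNR','lugA lugB','lugB lugC','lugC lugD','lugD lugA','knobtop piv']]:
    d=X[b]-X[a];print(a,b,np.linalg.norm(d[:2]).round(1),np.arctan2(d[1],d[0]).round(3))
E
python3 m0.py
```

```text
baseNL [404.  379.1   1.4] [0.5 0.5]
baseNR [499.5 101.3   9.3] [0.5 0.5]
barNL [465.5 288.5  19.9] [0.6 0.6]
barNR [475.6 263.3  18.5] [0.7 0.7]
barFR [566.  291.2  27.1] [0.1 0.1]
barFL [557.5 321.1  20.9] [0.3 0.3]
knobtop [585.  133.4  76.2] [1. 1.]
piv [581.5 193.9  41.5] [1.4 1.4]
lugA [ 504.7 -137.     8.2] [2. 2.]
lugB [ 457.8 -151.1   10.7] [1.7 1.7]
lugC [ 493.9 -262.8   15.8] [1.8 1.8]
lugD [ 540.  -250.6   10.6] [0.6 0.6]
post [605.  -46.1  26.2] [1.6 1.6]
barNL barNR 27.1 -1.191
barNL barFL 97.6 0.342
barNR barFR 94.6 0.3
baseNL baseNR 293.8 -1.24
lugA lugB 48.9 -2.85
lugB lugC 117.4 -1.258
lugC lugD 47.7 0.259
lugD lugA 118.9 1.873
knobtop piv 60.6 1.629
```

Run:
```python
from h import *
import json
I=json.load(open('cam0.json'))
for z in (0,100,200,300,400,450): print(z,proj(I['top'],(605,-46,z)).round(),proj(I['side'],(605,-46,z)).round())
for z in (200,250,300,350,400): print(z,'leftrim',onz(I['top'],253,155,z).round(),'near',onz(I['top'],310,188,z).round(),'right',onz(I['top'],360,150,z).round(),'far',onz(I['top'],310,92,z).round(), 'side left',onz(I['side'],275,130,z).round(),'sidetip',onz(I['side'],313,224,z).round())
# clamp right tip, red handle end, top crop
def uv(p,s,o): return (o[0]+(p[0]+.5)/s-.5,o[1]+(p[1]+.5)/s-.5)
T=lambda p:uv(p,4.4,(115,130)); S=lambda p:uv(p,4.6,(160,95))
for n,a,b in [('spindle foot',T((422,208)),S((493,288))),('armtip',T((413,188)),S((490,240)))]:
  print(n,tri([ray(I['top'],*a),ray(I['side'],*b)]))
for p in [(440,145),(405,60),(365,40)]: print(p,[onz(I['top'],*T(p),z).round()[:2] for z in (40,100,140)])
```

```text
0 [300. 187.] [309. 236.]
100 [301. 180.] [310. 215.]
200 [303. 172.] [312. 189.]
300 [305. 162.] [314. 160.]
400 [308. 150.] [316. 124.]
450 [309. 143.] [317. 103.]
200 leftrim [649.  80. 200.] near [564. -63. 200.] right [ 662. -190.  200.] far [817. -66. 200.] side left [632. 154. 200.] sidetip [ 555. -123.  200.]
250 leftrim [635.  77. 250.] near [554. -60. 250.] right [ 648. -181.  250.] far [795. -62. 250.] side left [608. 111. 250.] sidetip [ 535. -148.  250.]
300 leftrim [622.  73. 300.] near [545. -56. 300.] right [ 633. -172.  300.] far [774. -59. 300.] side left [583.  68. 300.] sidetip [ 515. -174.  300.]
350 leftrim [608.  70. 350.] near [535. -53. 350.] right [ 619. -163.  350.] far [752. -55. 350.] side left [558.  25. 350.] sidetip [ 496. -199.  350.]
400 leftrim [594.  67. 400.] near [525. -50. 400.] right [ 605. -153.  400.] far [731. -52. 400.] side left [534. -18. 400.] sidetip [ 476. -225.  400.]
spindle foot (array([630.36176532, 210.01392317,  45.87945346]), [np.float64(3.4835826894692956), np.float64(3.483582689469352)])
armtip (array([632.20178855, 209.53598509,  88.4635431 ]), [np.float64(1.8811367798625223), np.float64(1.8811367798627858)])
(440, 145) [array([671., 201.]), array([655., 192.]), array([645., 186.])]
(405, 60) [array([728., 226.]), array([710., 215.]), array([698., 208.])]
(365, 40) [array([742., 253.]), array([723., 241.]), array([711., 233.])]
```

Run:
```python
import cv2
a=cv2.imread('pics/top0.png');cv2.imwrite('pics/top0h.png',cv2.resize(a[75:215,170:400],None,fx=3.4,fy=3.4,interpolation=cv2.INTER_CUBIC))
s=cv2.imread('pics/side0.png')
cv2.imwrite('pics/side0h.png',cv2.resize(s[70:260,220:460],None,fx=3.1,fy=3.1,interpolation=cv2.INTER_CUBIC))
```

```text
(no output)
```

View pics/top0h.png

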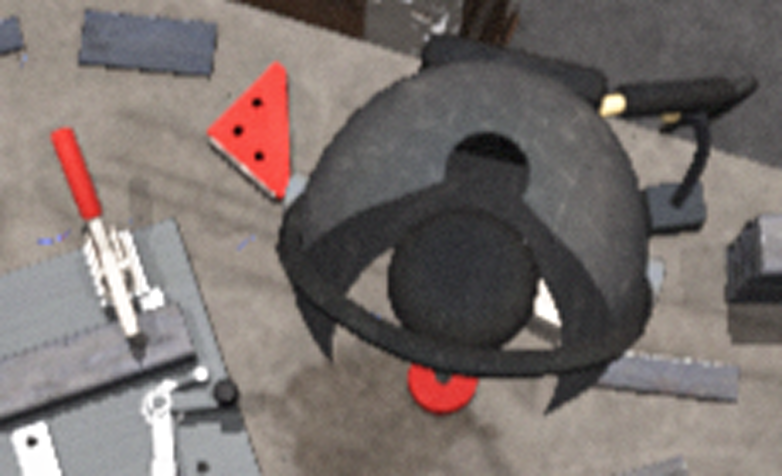

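View pics/side0h.png

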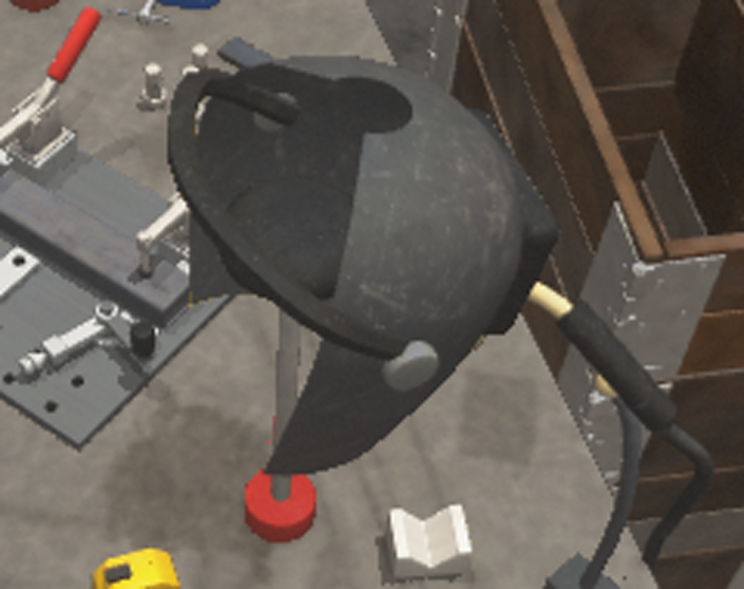

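```bash
cat >> h.py <<'E'
from scipy.spatial.transform import Rotation as Rn
def pose():
    o=manip.get_obs();q=o['orientation'];return np.array(o['tool_pos']),Rn.from_quat([q[1],q[2],q[3],q[0]]).as_matrix()
def Rt(yaw,tilt=(0,0)):
    """tool down; tool y axis at world angle yaw; tilt = world rotvec deg (x,y)"""
    y=np.array([np.cos(yaw),np.sin(yaw),0]);z=np.array([0,0,-1.]);x=np.cross(y,z)
    R=np.c_[x,y,z]
    return Rn.from_rotvec([tilt[0],tilt[1],0],degrees=True).as_matrix()@R
def delta(p,R,p0=None,R0=None):
    if p0 is None: p0,R0=pose()
    s=R0.T@(np.array(p)-p0)/1000; r=Rn.from_matrix(R0.T@R).as_rotvec(degrees=True)
    return np.r_[s.round(4),r.round(2)].tolist()
E
python3 - <<'E'
from h import *
import json
I=json.load(open('cam0.json'));i=I['wrist']
p,R=pose();Rc=np.array(i['R'])
print('cam axes in tool',(R.T@Rc.T).round(3)); print('cam pos in tool',(R.T@(-Rc.T@np.array(i['t'])-p)).round(1)); print(proj(i,p))
J=554,304
for t in [(560,150,230)]:
  for tilt in (0,12):
    print(delta(t,Rt(0,(-tilt,0))),Rt(0,(-tilt,0)).round(2).tolist())
E
```

```text
cam axes in tool [[-0.    -0.964 -0.264]
 [ 1.    -0.    -0.001]
 [ 0.001 -0.264  0.964]]
cam pos in tool [  77.9   -0.8 -159.5]
[279.77706227 267.79621138]
[-0.4649, -0.228, -0.0062, -0.1, 0.05, 68.3] [[0.0, 1.0, 0.0], [1.0, 0.0, 0.0], [0.0, 0.0, -1.0]]
[-0.4649, -0.228, -0.0062, 7.05, -10.5, 68.04] [[0.0, 1.0, 0.0], [0.98, 0.0, -0.21], [-0.21, 0.0, -0.98]]
```

Run:
```python
from h import *
print(delta((535,200,250),Rt(0)))
```

```text
[-0.4232, -0.1908, -0.0262, -0.1, 0.05, 68.3]
```

Request:
play_rows(increments=[[[-0.03,-0.0135,-0.002,0,0,5],[-0.06,-0.027,-0.004,0,0,11],[-0.09,-0.041,-0.006,0,0,17],[-0.125,-0.056,-0.008,0,0,23],[-0.16,-0.072,-0.01,0,0,29],[-0.195,-0.088,-0.012,0,0,35],[-0.23,-0.104,-0.014,0,0,41],[-0.265,-0.12,-0.016,0,0,47],[-0.3,-0.135,-0.018,0,0,53],[-0.335,-0.151,-0.02,0,0,59]]])

```text
time_s: 0.98
tool_pos: [468.9, 268.5, 244.3]
orientation: [-0.0, 0.649, 0.76, -0.0]
ft_force: [-0.3, -0.4, -0.4]
opening: 93.7
```

Run:
```python
from h import *
print(pose()[0],delta((535,200,250),Rt(0)))
```

```text
[468.85485334 268.46672911 244.29903564] [-0.078, 0.0546, -0.0057, -0.02, -0.0, 9.0]
```

Request:
play_rows(increments=[[[-0.03,0.02,-0.002,0,0,4],[-0.055,0.04,-0.004,0,0,8],[-0.078,0.055,-0.006,0,0,9],[-0.078,0.055,-0.006,0,0,9],[-0.078,0.055,-0.006,0,0,9]]], jaw=0.5)

```text
time_s: 1.4
tool_pos: [535.4, 200.8, 249.9]
orientation: [-0.0, 0.706, 0.708, -0.0]
ft_force: [-0.6, -0.3, -0.6]
opening: 64.4
```

```bash
cat > snap.py <<'E'
from h import *
import json,sys
n=sys.argv[1]; c=sys.argv[2] if len(sys.argv)>2 else 'wrist'
i=manip.camera_info(c); o=manip.get_obs()
im=manip.read_camera(c);cv2.imwrite(f'pics/{n}.png',im)
json.dump({k:np.array(v).tolist() for k,v in i.items()},open(f'pics/{n}.json','w'))
print(o['time_s'],o['tool_pos'].round(1),o['orientation'].round(4),o['joint_positions'].round(3),o['ft_force'].round(2),o['opening'])
E
python3 snap.py w1
```

```text
1.4 [535.4 200.8 249.9] [-4.000e-04  7.062e-01  7.080e-01 -4.000e-04] [0.207 0.182 1.518 0.    1.443 0.205] [-0.55 -0.25 -0.56] 64.36498371138075
```

View pics/w1.png

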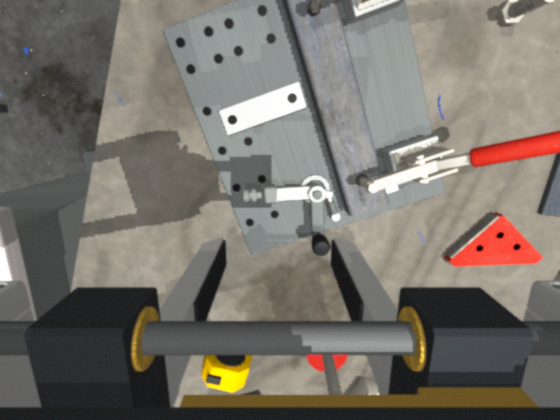

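Run:
```python
import cv2
a=cv2.imread('pics/w1.png');cv2.imwrite('pics/w1z.png',cv2.resize(a[70:260,160:390],None,fx=3.4,fy=3.1,interpolation=cv2.INTER_CUBIC))
```

```text
(no output)
```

View pics/w1z.png

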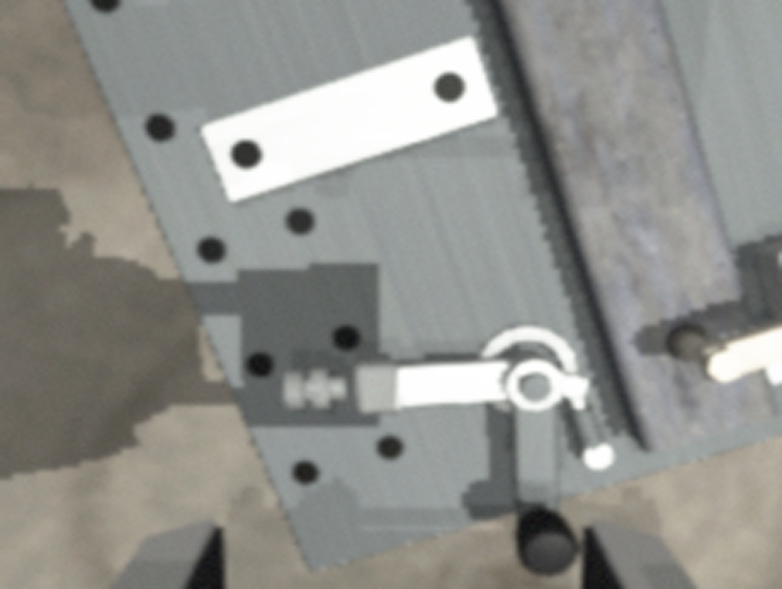

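```bash
cat > jig.py <<'E'
from h import *
import json,sys
n=sys.argv[1]
i=json.load(open(f'pics/{n}.json'));im=cv2.imread(f'pics/{n}.png')
g=im.min(2);m=(g>200).astype(np.uint8)
cs,_=cv2.findContours(m,cv2.RETR_EXTERNAL,cv2.CHAIN_APPROX_NONE)
for c in cs:
    if 1000<cv2.contourArea(c)<9000:
        r=cv2.minAreaRect(c);b=cv2.boxPoints(r);W=np.array([onz(i,*q,20.)[:2] for q in b])
        e=[np.linalg.norm(W[k]-W[(k+1)%4]).round(1) for k in range(4)]
        k=int(np.argmax(e[:2]));d=W[(k+1)%4]-W[k]
        d=d if d[0]>0 else -d
        print(r,'edges',e,'centre',W.mean(0).round(1),'yaw',np.arctan2(d[1],d[0]).round(4))
E
python3 jig.py w1
python3 - <<'E'
from h import *
import json
i=json.load(open('pics/w1.json'));I=json.load(open('cam0.json'))
z=lambda p:(160+(p[0]+.5)/3.4-.5,70+(p[1]+.5)/3.1-.5)
def uv(p,s,o): return (o[0]+(p[0]+.5)/s-.5,o[1]+(p[1]+.5)/s-.5)
T=lambda p:uv(p,4.4,(115,130)); S=lambda p:uv(p,4.6,(160,95))
rs=[ray(i,*z((551,551))),ray(I['top'],*T((535,264))),ray(I['side'],*S((488,372)))]
print('knobtop',tri(rs),'w only z72',onz(i,*z((551,551)),72))
print('piv',tri([ray(i,*z((535,384))),ray(I['top'],*T((447,280))),ray(I['side'],*S((434,345)))]), [onz(i,*z((535,384)),h).round(1) for h in (40,50,59)])
a=onz(i,*z((497,0)),40);b=onz(i,*z((645,443)),40);d=a-b;print('tube edge',a,b,np.arctan2(-d[0],d[1]))
for q in [(315,570),(65,0)]:print('base',onz(i,*z(q),10))
E
```

```text
((416.7664489746094, 170.8992156982422), (27.46683120727539, 102.31580352783203), 74.24882507324219) edges [np.float64(122.1), np.float64(35.3), np.float64(124.7), np.float64(35.8)] centre [705.6 218.8] yaw 0.284
((262.8540344238281, 108.09854125976562), (26.74139404296875, 85.0940170288086), 70.01689910888672) edges [np.float64(99.4), np.float64(29.9), np.float64(101.4), np.float64(30.5)] centre [515.1 292.9] yaw 0.3313
knobtop (array([585.81144582, 136.03909946,  70.65700535]), [np.float64(1.9749396642831156), np.float64(1.9279322914922452), np.float64(2.250119144085755)]) w only z72 [584.24448491 138.22848209  72.        ]
piv (array([581.30198073, 194.35185726,  40.6500282 ]), [np.float64(0.7991021488392915), np.float64(1.0015952698646364), np.float64(1.7639952967657984)]) [array([580.7, 194.6,  40. ]), array([579.4, 196.8,  50. ]), array([578.2, 198.8,  59. ])]
tube edge [563.68629233 332.37462189  40.        ] [621.04047724 170.85532129  40.        ] 0.3412037542513434
base [498.6878195  103.45739614  10.        ]
base [416.74947753 336.51016473  10.        ]
```

Run:
```python
from h import *
R=Rt(0,(-12,0));P=np.array([585,136,67.])
print(delta(P-R[:,2]*90,R)); print(R.round(3))
```

```text
[-0.0473, 0.0504, 0.0947, -0.06, -12.02, 0.26]
[[ 0.     1.     0.   ]
 [ 0.978  0.    -0.208]
 [-0.208  0.    -0.978]]
```

Request:
play_rows(increments=[[[-0.016,0.017,0.03,0,-4,0],[-0.032,0.034,0.06,0,-8,0],[-0.0473,0.05,0.094,0,-12,0.2],[-0.0473,0.05,0.094,0,-12,0.2],[-0.0473,0.05,0.094,0,-12,0.2]]], jaw=0.5)

```text
time_s: 1.87
tool_pos: [581.8, 156.1, 152.3]
orientation: [0.071, 0.702, 0.705, -0.077]
ft_force: [0.3, 0.6, 0.3]
opening: 47.0
```

```bash
python3 snap.py w2;python3 snap.py s2 side
python3 - <<'E'
import cv2
from h import *
import json
print(pose())
s=cv2.imread('pics/s2.png');cv2.imwrite('pics/s2z.png',cv2.resize(s[30:260,150:430],None,fx=2.6,fy=2.6))
i=json.load(open('pics/w2.json'))
print(proj(i,(585,136,72)),proj(i,pose()[0]))
E
```

```text
1.8667 [581.8 156.1 152.3] [ 0.0711  0.7016  0.7048 -0.0771] [ 0.227  0.382  1.487 -0.209  1.333  0.278] [0.33 0.57 0.29] 46.957729367450874
1.9167 [583.7 156.3 155.8] [ 0.0729  0.7019  0.7046 -0.0743] [ 0.227  0.378  1.484 -0.209  1.333  0.278] [ 0.46 -0.17  0.97] 47.10524824309671
(array([585.10442483, 156.38575772, 158.28505411]), array([[-0.00270164,  0.99999224,  0.00286865],
       [ 0.97850007,  0.00323516, -0.20622111],
       [-0.20622879,  0.00224984, -0.97850121]]))
[284.65732957 223.8671725 ] [286.97588387 271.91042719]
```

View pics/w2.png

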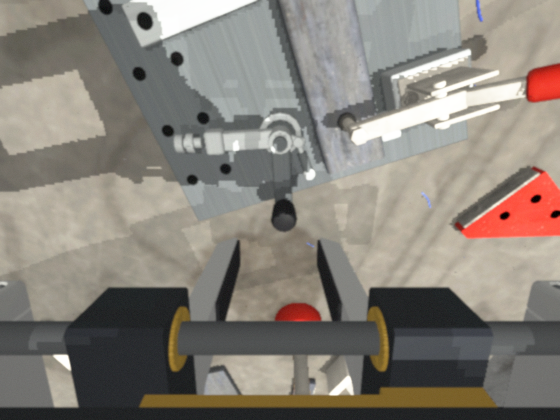

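View pics/s2z.png

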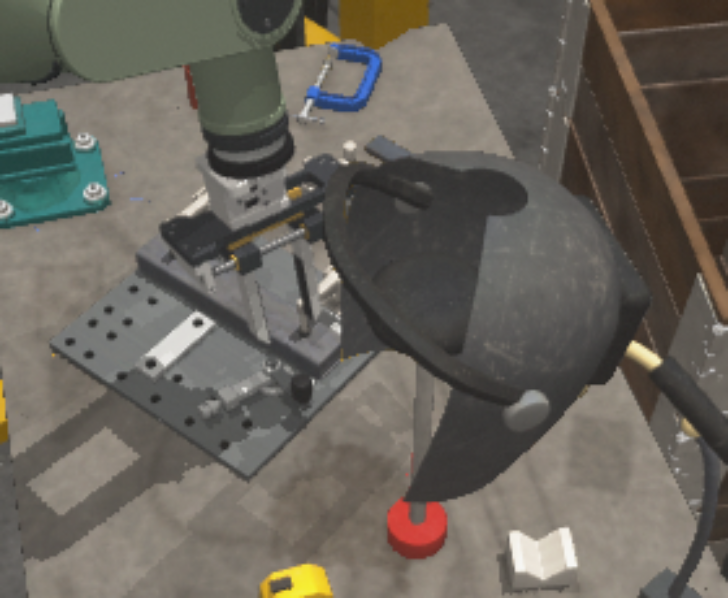

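```bash
python3 snap.py w3
python3 - <<'E'
import cv2
from h import *
import json
s=cv2.imread('pics/w3.png');cv2.imwrite('pics/w3z.png',cv2.resize(s[100:250,180:360],None,fx=4,fy=4,interpolation=cv2.INTER_CUBIC))
i=json.load(open('pics/w3.json'))
print([proj(i,(585,136,h)) for h in (40,72)],[proj(i,(x,136,72)) for x in (576,594)])
E
```

```text
1.9667 [585.1 156.4 158.3] [ 0.0742  0.7022  0.7044 -0.0724] [ 0.226  0.375  1.483 -0.209  1.333  0.278] [-0.03  0.19  1.31] 46.94367809671663
[array([279.19288683, 203.57728817]), array([279.42258695, 220.74863679])] [array([268.54182715, 220.73554544]), array([290.30031715, 220.76172449])]
```

View pics/w3z.png

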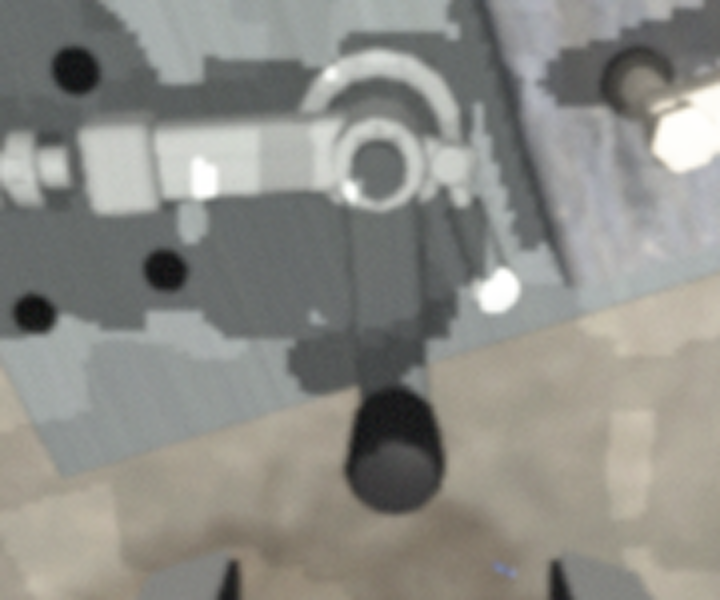

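Run:
```python
from h import *
print(pose()[0],delta((584.7,137,67),Rt(0,(-12,0))))
```

```text
[585.91539168 156.27482048 159.67831302] [0.0002, -0.0017, 0.0947, 0.32, -0.12, 0.11]
```

Request:
play_rows(increments=[[[0,-0.0015,0.025,0,0,0],[0,-0.0015,0.05,0,0,0],[0,-0.0015,0.075,0,0,0],[0,-0.0015,0.094,0,0,0],[0,-0.0015,0.094,0,0,0],[0,-0.0015,0.094,0,0,0],[0,-0.0015,0.094,0,0,0]]])

```text
time_s: 2.6
tool_pos: [585.8, 136.2, 68.0]
orientation: [0.076, 0.703, 0.704, -0.071]
ft_force: [0.0, -0.1, 0.0]
opening: 47.0
```

Request:
play_rows(increments=[[[0,0,0,0,0,0],[0,0,0,0,0,0],[0,0,0,0,0,0],[0,0,0,0,0,0],[0,0,0,0,0,0],[0,0,0,0,0,0]]], jaw=0.1, newtons=12)

```text
time_s: 3.1
tool_pos: [585.0, 135.6, 65.4]
orientation: [0.075, 0.703, 0.704, -0.073]
ft_force: [1.5, -0.1, 2.3]
opening: 21.0
```

```bash
python3 snap.py w4
```

```text
3.1 [585.  135.6  65.4] [ 0.075   0.7026  0.7039 -0.0727] [ 0.194  0.471  1.561 -0.225  1.156  0.288] [ 1.48 -0.07  2.26] 21.027537665688858
```

View pics/w4.png

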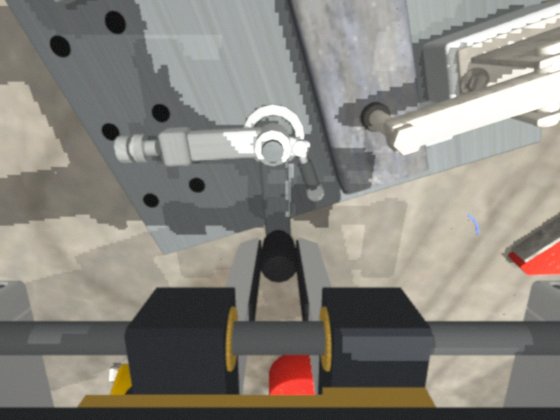

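```bash
cat > turn.py <<'E'
from h import *
import sys
p0,R0=pose()
C=np.array([581.4,193.5]);
a0=-1.51
for k in range(1,17):
    f=k/16;a=a0-1.34*f
    P=[C[0]+58*np.cos(a),C[1]+58*np.sin(a),66]
    print(k,np.round(delta(P,Rt(-f*np.radians(60),(-12*(1-f),0)),p0,R0),4).tolist())
E
python3 turn.py
```

```text
1 [-0.0002, -0.0049, -0.0006, 0.22, 0.72, 3.82]
2 [0.0002, -0.0098, -0.0007, 0.29, 1.47, 7.57]
3 [0.0009, -0.0146, -0.0009, 0.41, 2.2, 11.32]
4 [0.002, -0.0193, -0.0011, 0.58, 2.94, 15.07]
5 [0.0034, -0.0239, -0.0014, 0.8, 3.67, 18.82]
6 [0.0053, -0.0284, -0.0019, 1.07, 4.39, 22.57]
7 [0.0075, -0.0327, -0.0023, 1.39, 5.09, 26.31]
8 [0.0101, -0.0368, -0.0029, 1.75, 5.79, 30.06]
9 [0.013, -0.0406, -0.0035, 2.17, 6.48, 33.79]
10 [0.0161, -0.0442, -0.0042, 2.63, 7.15, 37.53]
11 [0.0196, -0.0475, -0.005, 3.14, 7.8, 41.26]
12 [0.0233, -0.0505, -0.0058, 3.7, 8.44, 44.99]
13 [0.0273, -0.0532, -0.0066, 4.32, 9.06, 48.72]
14 [0.0315, -0.0555, -0.0075, 4.98, 9.65, 52.44]
15 [0.0358, -0.0575, -0.0084, 5.68, 10.22, 56.16]
16 [0.0403, -0.0591, -0.0094, 6.44, 10.77, 59.87]
```

Request:
play_rows(increments=[[[0,-0.005,-0.0005,0.2,0.7,3.8],[0.0002,-0.01,-0.0007,0.3,1.5,7.6],[0.001,-0.0145,-0.001,0.4,2.2,11.3],[0.002,-0.0193,-0.0011,0.6,2.9,15],[0.0034,-0.024,-0.0014,0.8,3.7,18.8],[0.0053,-0.0284,-0.002,1,4.4,22.5],[0.0075,-0.0327,-0.0023,1.4,5.1,26.3],[0.01,-0.0368,-0.003,1.8,5.8,30],[0.013,-0.0406,-0.0035,2.2,6.5,33.8],[0.016,-0.0442,-0.0042,2.6,7.2,37.5]]])

```text
time_s: 3.98
tool_pos: [539.5, 151.4, 64.9]
orientation: [0.035, 0.897, 0.44, -0.018]
ft_force: [0.7, -0.7, -1.8]
opening: 21.3
```

```bash
cat > turn2.py <<'E'
from h import *
import sys
p0,R0=pose()
d=p0[:2]-[581.4,193.5];print(np.hypot(*d),np.arctan2(d[1],d[0]), manip.get_obs()['ft_force'].round(1),p0.round(1))
C=np.array([581.4,193.5]);
a0=-1.51
for k in range(11,18):
    f=k/16;a=a0-1.34*f
    P=[C[0]+58*np.cos(a),C[1]+58*np.sin(a),66]
    print(k,np.round(delta(P,Rt(-f*np.radians(60),(-12*(1-f),0)),p0,R0),4).tolist())
E
python3 turn2.py
```

```text
59.41270933442906 -2.354504033799041 [ 0.7 -0.7 -1.8] [539.5 151.4  64.9]
11 [0.002, -0.0042, -0.0014, 0.37, 0.64, 3.56]
12 [0.0032, -0.0089, -0.0017, 0.89, 1.19, 7.31]
13 [0.0048, -0.0134, -0.002, 1.44, 1.71, 11.05]
14 [0.0067, -0.0179, -0.0024, 2.03, 2.19, 14.8]
15 [0.009, -0.0222, -0.0027, 2.65, 2.64, 18.55]
16 [0.0116, -0.0262, -0.0031, 3.31, 3.06, 22.29]
17 [0.0146, -0.03, -0.0034, 4.0, 3.43, 26.03]
```

Tracks well; continue a little past 1.3.

Request:
play_rows(increments=[[[0.002,-0.004,-0.001,0.4,0.6,3.6],[0.003,-0.009,-0.001,0.9,1.2,7.3],[0.0048,-0.0134,-0.0015,1.4,1.7,11],[0.0067,-0.018,-0.002,2,2.2,14.8],[0.009,-0.022,-0.002,2.6,2.6,18.5],[0.0116,-0.0262,-0.0025,3.3,3,22.3],[0.0125,-0.0275,-0.0025,3.3,3,22.3],[0.0125,-0.0275,-0.0025,3.3,3,22.3]]])

```text
time_s: 4.65
tool_pos: [525.2, 174.6, 64.9]
orientation: [0.004, 0.965, 0.261, -0.002]
ft_force: [2.2, -10.7, -1.1]
opening: 21.1
```

```bash
python3 turn2.py|head -1; python3 snap.py w5;python3 snap.py s5 side
```

```text
59.26750084642136 -2.8165652671650734 [  2.2 -10.7  -1.1] [525.2 174.6  64.9]
4.65 [525.2 174.6  64.9] [ 0.004   0.9653  0.2611 -0.0019] [ 0.169  0.348  1.724 -0.009  1.072  1.216] [  2.24 -10.66  -1.09] 21.143078195599514
4.7 [525.2 174.5  64.8] [ 0.0039  0.9653  0.2611 -0.0019] [ 0.169  0.348  1.724 -0.009  1.072  1.216] [  2.22 -11.38  -1.38] 20.81298178781783
```

View pics/w5.png

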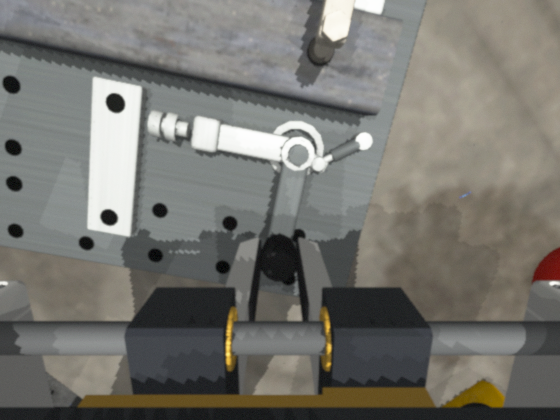

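Request:
play_rows(increments=[[[0,0,0,0,0,0],[0,0,0,0,0,0],[0,0,0,0,0,0],[0,0,-0.03,0,0,0],[0,0,-0.065,0,0,0],[0,0,-0.1,0,0,0],[0,0,-0.1,0,0,0],[0,0,-0.1,0,0,0]]], jaw=0.55)

```text
time_s: 5.42
tool_pos: [527.2, 179.6, 168.6]
orientation: [0.0, 0.965, 0.261, 0.003]
ft_force: [-0.5, -0.6, -0.2]
opening: 51.8
```

```bash
python3 snap.py w6; python3 snap.py t6 top; python3 jig.py w6
python3 - <<'E'
import cv2
s=cv2.imread('pics/t6.png');cv2.imwrite('pics/t6z.png',cv2.resize(s[120:270,115:285],None,fx=4,fy=4))
E
```

```text
5.4167 [527.2 179.6 168.6] [4.000e-04 9.654e-01 2.609e-01 2.600e-03] [ 0.173  0.217  1.649 -0.     1.27   1.216] [-0.52 -0.56 -0.17] 51.80754385063988
5.4667 [525.5 179.2 166.3] [2.000e-04 9.654e-01 2.609e-01 2.000e-04] [ 0.173  0.219  1.652 -0.     1.27   1.216] [ 0.03 -0.47 -1.5 ] 51.659514567408905
((271.7035827636719, 141.4468994140625), (91.6631851196289, 32.19519805908203), 3.814074993133545) edges [np.float64(30.3), np.float64(86.9), np.float64(30.4), np.float64(89.2)] centre [574.3 214.1] yaw -1.1075
((171.31097412109375, 151.7012176513672), (31.91471290588379, 103.58478546142578), 6.34019136428833) edges [np.float64(100.5), np.float64(29.4), np.float64(100.6), np.float64(31.9)] centre [515.1 292.7] yaw 0.3176
((331.39288330078125, 42.174217224121094), (37.60784912109375, 89.53109741210938), 11.040940284729004) edges [np.float64(71.9), np.float64(32.6), np.float64(72.3), np.float64(34.8)] centre [675.1 211.1] yaw 0.3427
```

View pics/w6.png

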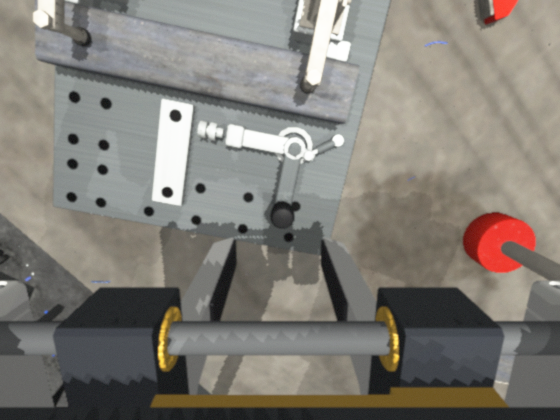

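Run:
```python
from h import *
import json
I=json.load(open('cam0.json'))
H=lambda p:(170+p[0]/3.4,75+p[1]/3.4); G=lambda p:(220+p[0]/3.1,70+p[1]/3.1)
for n,a,b in [('rflap',(548,410),(268,470)),('nearrim centre?',(450,365),(250,285)),('right pivot disc/ r rim',(595,360),(400,355)),('lflap',(330,358),(190,303)),('lrim',(283,240),(172,150))]:
    x,e=tri([ray(I['top'],*H(a)),ray(I['side'],*G(b))]);print(n,x.round(),np.round(e,1))
i=json.load(open('pics/w6.json'));print(onz(i,200,129,25))
```

```text
rflap [ 544. -115.  208.] [0.1 0.1]
nearrim centre? [565. -42. 310.] [9.6 9.6]
right pivot disc/ r rim [ 582. -145.  329.] [28.8 28.8]
lflap [583.  44. 199.] [1.2 1.2]
lrim [615.  77. 322.] [22.4 22.4]
[550.79189521 278.02607995  25.        ]
```

```bash
cat > way.py <<'E'
from h import *
import sys,json
# args: JSON list of [x,y,z,yaw,n]
W=json.loads(sys.argv[1]);p0,R0=pose();print(p0.round(1),'yaw',np.arctan2(R0[1,1],R0[0,1]).round(3))
y0=np.arctan2(R0[1,1],R0[0,1]);p=p0.copy()
for x,y,z,yw,n in W:
    t=np.array([x,y,z],float)
    for k in range(1,n+1):
        f=k/n;print(np.round(delta(p+(t-p)*f,Rt(y0+(yw-y0)*f),p0,R0),4).tolist())
    p=t;y0=yw
E
python3 way.py '[[370,90,190,-0.6,6],[360,-60,190,-0.1,4]]'
```

```text
[524.4 178.9 164.8] yaw -1.043
[-0.0297, -0.0002, -0.0041, -0.04, 0.16, -4.23]
[-0.0594, -0.0003, -0.0082, -0.04, 0.15, -8.46]
[-0.0891, -0.0005, -0.0124, -0.05, 0.15, -12.69]
[-0.1188, -0.0006, -0.0165, -0.05, 0.15, -16.92]
[-0.1485, -0.0008, -0.0206, -0.06, 0.15, -21.15]
[-0.1782, -0.001, -0.0247, -0.06, 0.15, -25.38]
[-0.1993, 0.0302, -0.0247, -0.07, 0.14, -32.55]
[-0.2203, 0.0613, -0.0247, -0.08, 0.14, -39.71]
[-0.2413, 0.0925, -0.0246, -0.09, 0.14, -46.87]
[-0.2624, 0.1236, -0.0246, -0.1, 0.13, -54.03]
```

Request:
play_rows(increments=[[[-0.03,0,-0.004,0,0,-4],[-0.06,0,-0.008,0,0,-9],[-0.09,-0.0005,-0.012,0,0,-14],[-0.12,-0.0005,-0.016,0,0,-19],[-0.15,-0.001,-0.02,0,0,-24],[-0.178,-0.001,-0.025,0,0,-29],[-0.2,0.03,-0.025,0,0,-35],[-0.22,0.061,-0.025,0,0,-41],[-0.241,0.092,-0.025,0,0,-47],[-0.262,0.124,-0.025,0,0,-54]]], jaw=1)

```text
time_s: 6.35
tool_pos: [361.2, -40.2, 189.1]
orientation: [-0.002, 0.76, 0.65, -0.001]
ft_force: [0.7, 0.1, -0.1]
opening: 93.8
```

```bash
python3 way.py '[[370,-180,180,0.2,4],[430,-235,170,0.3,3]]'
```

```text
[361.2 -40.2 189.1] yaw -0.156
[-0.0342, 0.0076, 0.0023, -0.24, -0.01, -5.1]
[-0.0684, 0.0152, 0.0045, -0.24, -0.02, -10.19]
[-0.1025, 0.0228, 0.0068, -0.24, -0.03, -15.29]
[-0.1367, 0.0304, 0.009, -0.24, -0.04, -20.38]
[-0.1517, 0.053, 0.0122, -0.24, -0.05, -22.29]
[-0.1667, 0.0756, 0.0155, -0.24, -0.05, -24.2]
[-0.1817, 0.0982, 0.0187, -0.24, -0.06, -26.11]
```

Request:
play_rows(increments=[[[-0.03,0.007,0.002,0,0,-4],[-0.06,0.014,0.004,0,0,-9],[-0.09,0.021,0.006,0,0,-13],[-0.117,0.03,0.009,0,0,-17],[-0.132,0.053,0.012,0,0,-20],[-0.147,0.075,0.015,0,0,-22],[-0.162,0.098,0.018,0,0,-23],[-0.162,0.098,0.018,0,0,-23],[-0.162,0.098,0.018,0,0,-23]]])

```text
time_s: 7.1
tool_pos: [432.9, -214.9, 170.5]
orientation: [-0.003, 0.618, 0.786, -0.001]
ft_force: [-0.1, -0.1, -0.7]
opening: 94.0
```

```bash
python3 snap.py w7; python3 snap.py w8; python3 snap.py s8 side
```

```text
7.1 [ 432.9 -214.9  170.5] [-3.000e-03  6.177e-01  7.864e-01 -5.000e-04] [-6.400e-01  6.900e-02  1.815e+00 -1.000e-03  1.264e+00 -8.780e-01] [-0.12 -0.11 -0.72] 94.03116885984652
7.15 [ 432.5 -214.3  170.9] [-2.800e-03  6.175e-01  7.866e-01 -5.000e-04] [-6.390e-01  6.600e-02  1.817e+00 -1.000e-03  1.264e+00 -8.780e-01] [0.47 0.09 0.45] 94.45228973813192
7.2 [ 432.4 -214.   171.4] [-2.300e-03  6.173e-01  7.867e-01 -6.000e-04] [-6.390e-01  6.500e-02  1.817e+00 -1.000e-03  1.264e+00 -8.780e-01] [-0.19  0.86  0.32] 93.89988460866184
```

View pics/w8.png

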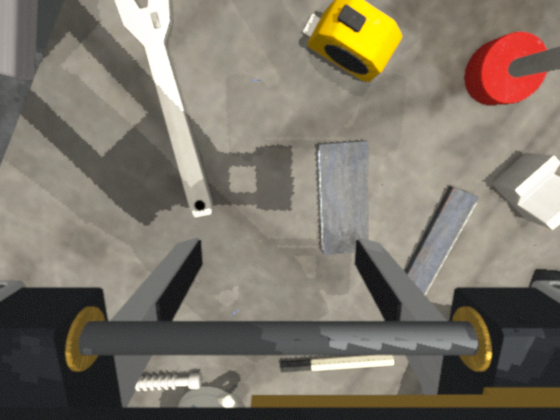

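View pics/s8.png

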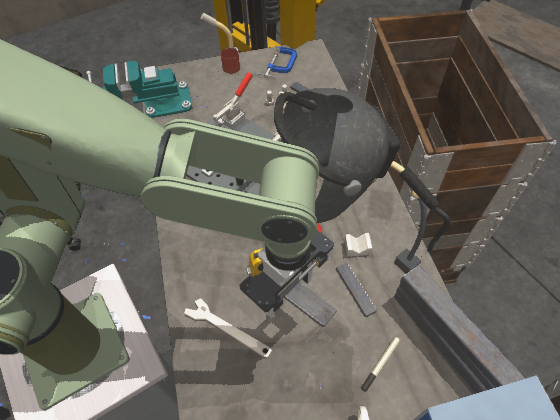

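```bash
cat > lug.py <<'E'
from h import *
import json,sys
n=sys.argv[1];x0,y0,x1,y1=map(int,sys.argv[2:6]);zt=float(sys.argv[6])
i=json.load(open(f'pics/{n}.json'));im=cv2.imread(f'pics/{n}.png').astype(int)
d=im[...,0]-im[...,2];m=((d>3)).astype(np.uint8)
q=np.zeros_like(m);q[y0:y1,x0:x1]=m[y0:y1,x0:x1]
q=cv2.morphologyEx(q,cv2.MORPH_CLOSE,np.ones((5,5)));q=cv2.morphologyEx(q,cv2.MORPH_OPEN,np.ones((5,5)))
cs,_=cv2.findContours(q,cv2.RETR_EXTERNAL,cv2.CHAIN_APPROX_NONE)
c=max(cs,key=cv2.contourArea);r=cv2.minAreaRect(c);b=cv2.boxPoints(r)
W=np.array([onz(i,*k,zt)[:2] for k in b])
print(b.round(1).tolist());print(W.round(1).tolist(),'c',W.mean(0).round(1))
for k in range(2):
    dd=W[k+1]-W[k];print(np.hypot(*dd).round(1),np.arctan2(dd[1],dd[0]).round(3))
v=im.astype(np.uint8).copy();cv2.drawContours(v,[c],-1,(0,255,0),1);cv2.drawContours(v,[b.astype(int)],-1,(0,0,255),1)
cv2.imwrite(f'pics/{n}m.png',cv2.resize(v[y0-20:y1+20,x0-20:x1+20],None,fx=4,fy=4,interpolation=cv2.INTER_NEAREST))
E
python3 lug.py w8 290 120 385 262 10
```

```text
[[320.6000061035156, 203.6999969482422], [330.3999938964844, 140.6999969482422], [345.6000061035156, 143.10000610351562], [335.79998779296875, 206.10000610351562]]
[[475.1, -209.4], [467.0, -144.7], [482.4, -143.3], [491.3, -208.1]] c [ 478.9 -176.3]
65.3 1.696
15.5 0.09
```

View pics/w8m.png

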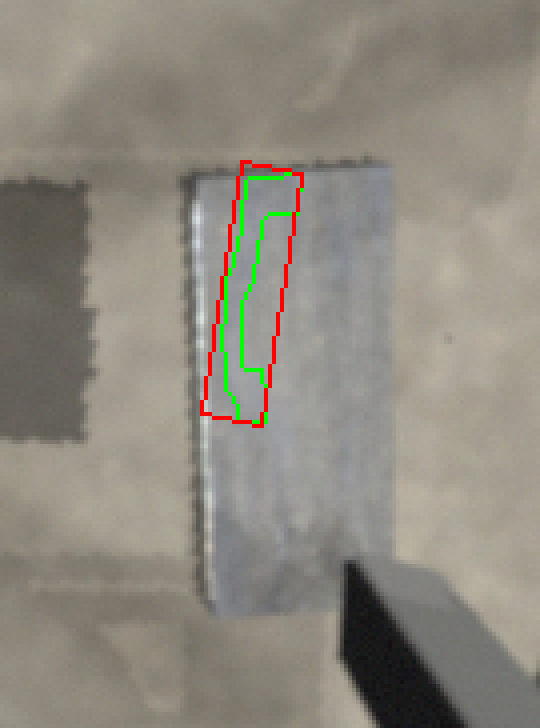

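```bash
cat > lc.py <<'E'
from h import *
import json
i=json.load(open('pics/w8.json'))
f=lambda p:(270+(p[0]+.5)/4-.5,100+(p[1]+.5)/4-.5)
P={k:onz(i,*f(p),10)[:2] for k,p in dict(B=(198,174),A=(391,164),C=(212,613),A2=(394,500)).items()}
for k in P: print(k,P[k].round(1))
for a,b in ('BA','BC'): 
    d=P[b]-P[a];print(a,b,np.hypot(*d),np.arctan2(d[1],d[0]))
print('right edge dir',np.arctan2(*(P['A2']-P['A'])[::-1]),'centre',(P['A']+P['C'])/2)
# two-view height check
I=json.load(open('cam0.json'))
TL=lambda p:(280+(p[0]+.5)/6-.5,160+(p[1]+.5)/6-.5); SL=lambda p:(240+(p[0]+.5)/5-.5,215+(p[1]+.5)/5-.5)
for k,w,t,s in [('B',(198,174),(342,468),(220,400)),('C',(212,613),(575,392),(420,547)),('A',(391,164),(310,372),(287,330))]:
    x,e=tri([ray(i,*f(w)),ray(I['top'],*TL(t)),ray(I['side'],*SL(s))]);print(k,x.round(1),np.round(e,1))
E
python3 lc.py
```

```text
B [ 456.7 -149.6]
A [ 502.7 -135.8]
C [ 492.3 -262.5]
A2 [ 530.7 -219.6]
B A 48.07940145643652 0.290559550964875
B C 118.43590804673605 -1.2650357628577964
right edge dir -1.2486211283677875 centre [ 497.53812092 -199.159287  ]
B [ 457.5 -150.5    9.7] [1.2 1.3 2.2]
C [ 493.6 -262.4   12.6] [2.  1.1 2.8]
A [ 504.5 -136.5    6.9] [1.1 1.6 2.5]
```

```bash
python3 way.py '[[470,-232,110,0.305,3],[506.2,-225,60,0.305,3],[506.2,-225,21,0.305,3]]'
```

```text
[ 432.6 -214.   171.9] yaw 0.24
[-0.0088, 0.0107, 0.0206, -0.16, -0.11, -1.23]
[-0.0176, 0.0215, 0.0412, -0.16, -0.11, -2.47]
[-0.0265, 0.0322, 0.0618, -0.16, -0.11, -3.7]
[-0.0271, 0.0446, 0.0784, -0.16, -0.11, -3.7]
[-0.0277, 0.0569, 0.095, -0.16, -0.11, -3.7]
[-0.0284, 0.0692, 0.1117, -0.16, -0.11, -3.7]
[-0.0284, 0.0692, 0.1247, -0.16, -0.11, -3.7]
[-0.0284, 0.0693, 0.1377, -0.16, -0.11, -3.7]
[-0.0284, 0.0693, 0.1507, -0.16, -0.11, -3.7]
```

Request:
play_rows(increments=[[[-0.009,0.0107,0.02,-0.1,0,-1],[-0.0176,0.0215,0.041,-0.1,0,-2.5],[-0.0265,0.032,0.062,-0.1,0,-3.7],[-0.027,0.0446,0.078,-0.1,0,-3.7],[-0.028,0.057,0.095,-0.1,0,-3.7],[-0.0284,0.069,0.112,-0.1,0,-3.7],[-0.0284,0.069,0.112,-0.1,0,-3.7],[-0.0284,0.069,0.112,-0.1,0,-3.7],[-0.0284,0.069,0.112,-0.1,0,-3.7]]], jaw=0.85)

```text
time_s: 8.0
tool_pos: [507.2, -226.4, 61.9]
orientation: [0.001, 0.591, 0.806, 0.0]
ft_force: [0.5, -0.4, -0.0]
opening: 80.0
```

```bash
python3 snap.py w9; python3 snap.py s9 side;python3 way.py '[[506.2,-225,21,0.305,1]]'
```

```text
8.0 [ 507.2 -226.4   61.9] [7.000e-04 5.914e-01 8.064e-01 0.000e+00] [-0.576  0.353  1.725 -0.     1.062 -0.881] [ 0.46 -0.36 -0.  ] 80.03601121960764
8.05 [ 507.5 -226.8   62.4] [1.300e-03 5.916e-01 8.063e-01 1.000e-04] [-0.576  0.352  1.725 -0.     1.062 -0.881] [-0.5  -0.27 -0.02] 79.6030305810514
[ 507.7 -227.    62.6] yaw 0.305
[0.0025, -0.0009, 0.0416, 0.11, 0.14, -0.03]
```

View pics/w9.png

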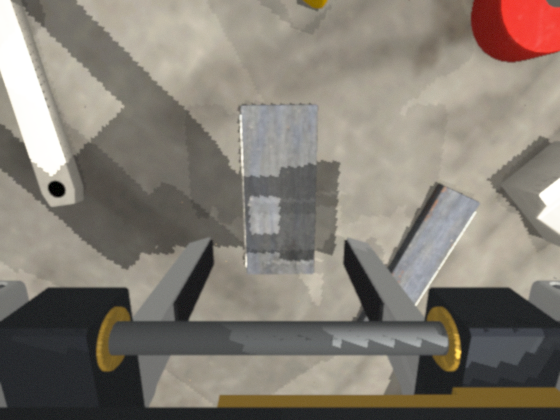

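View pics/s9.png

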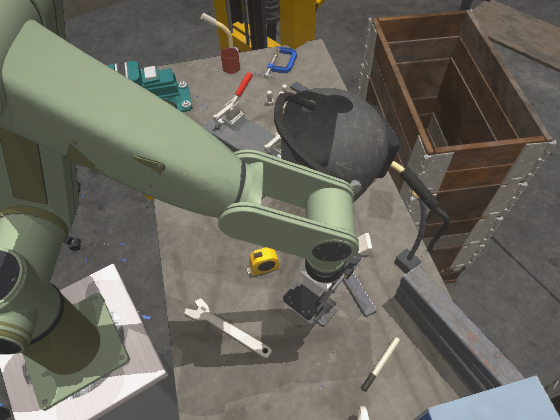

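Request:
play_rows(increments=[[[0.001,-0.0005,0.014,0.1,0.1,0],[0.002,-0.001,0.028,0.1,0.1,0],[0.0025,-0.001,0.041,0.1,0.1,0],[0.0025,-0.001,0.041,0.1,0.1,0],[0.0025,-0.001,0.041,0.1,0.1,0],[0.0025,-0.001,0.041,0.1,0.1,0]]], jaw=0.75)

```text
time_s: 8.6
tool_pos: [506.2, -225.1, 21.3]
orientation: [-0.0, 0.592, 0.806, -0.0]
ft_force: [-0.7, -0.0, -0.2]
opening: 70.6
```

```bash
python3 snap.py w10
```

```text
8.6 [ 506.2 -225.1   21.3] [-0.000e+00  5.917e-01  8.061e-01 -1.000e-04] [-0.575  0.415  1.743 -0.     0.984 -0.879] [-0.68 -0.04 -0.25] 70.62706385824784
```

View pics/w10.png

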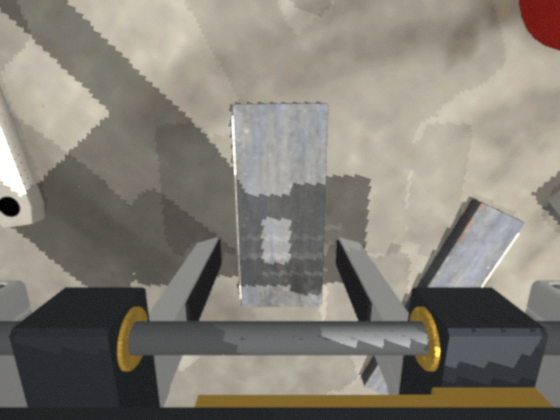

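Request:
play_rows(increments=[[[0,0,0,0,0,0],[0,0,0,0,0,0],[0,0,0,0,0,0],[0,0,0,0,0,0],[0,0,0,0,0,0],[0,0,0,0,0,0]]], jaw=0.4, newtons=58)

```text
time_s: 9.15
tool_pos: [506.5, -224.8, 20.5]
orientation: [-0.0, 0.592, 0.806, 0.0]
ft_force: [0.2, 1.3, 0.9]
opening: 49.1
```

Request:
play_rows(increments=[[[0,0,-0.006,0,0,0],[0,0,-0.012,0,0,0],[0,0,-0.02,0,0,0],[0,0,-0.03,0,0,0],[0,0,-0.03,0,0,0],[0,0,-0.03,0,0,0],[0,0,-0.03,0,0,0]]])

```text
time_s: 9.73
tool_pos: [505.9, -224.7, 50.2]
orientation: [-0.001, 0.592, 0.806, -0.0]
ft_force: [0.2, 0.1, -3.6]
opening: 49.1
```

```bash
python3 snap.py w11;python3 snap.py s11 side; python3 -c "
import cv2
s=cv2.imread('pics/s11.png');cv2.imwrite('pics/s11z.png',cv2.resize(s[210:350,240:420],None,fx=4,fy=4))"
```

```text
9.7333 [ 505.9 -224.7   50.2] [-7.000e-04  5.916e-01  8.062e-01 -1.000e-04] [-0.574  0.369  1.733 -0.     1.041 -0.879] [ 0.17  0.07 -3.62] 49.05735498559747
9.7833 [ 505.6 -224.5   49.9] [-1.000e-03  5.916e-01  8.062e-01 -1.000e-04] [-0.574  0.369  1.733 -0.     1.041 -0.879] [-0.07 -0.6  -5.18] 49.13788017412518
```

View pics/w11.png

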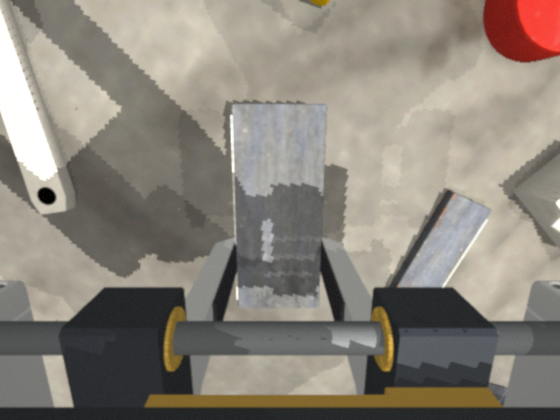

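View pics/s11z.png

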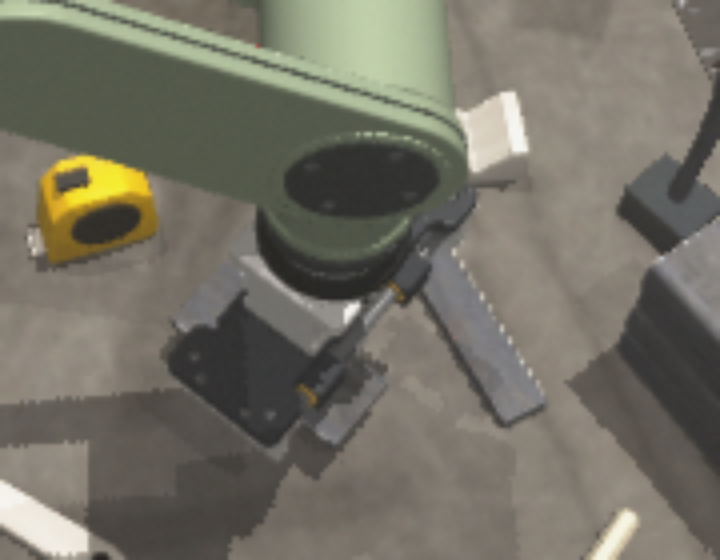

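```bash
python3 - <<'E'
from h import *
import json
for n,z,c in [('w11',39.4,[(233,103.5),(325.5,104),(238,305.5),(320,305.5)])]:
    i=json.load(open(f'pics/{n}.json'));q=[-.001,.5916,.8062,-.0001]
    R=Rn.from_quat([q[1],q[2],q[3],q[0]]).as_matrix();p=np.array([505.7,-224.6,50.0])
    for a in c: print((R.T@(onz(i,*a,z)-p)).round(1))
E
python3 way.py '[[430,-235,110,0.305,3],[370,-130,160,0.3,4],[352,-50,175,0.25,3]]'
```

```text
[ 86.  -24.6  10.8]
[85.7 23.1 10.7]
[-31.8 -26.   10.6]
[-31.8  24.4  10.5]
[ 505.5 -224.4   49.7] yaw 0.305
[0.0042, -0.0251, -0.0201, -0.1, -0.1, -0.01]
[0.0084, -0.0502, -0.0401, -0.1, -0.1, -0.01]
[0.0126, -0.0753, -0.0602, -0.1, -0.1, -0.02]
[0.0422, -0.0817, -0.0726, -0.1, -0.1, 0.05]
[0.0718, -0.0882, -0.0851, -0.1, -0.1, 0.12]
[0.1013, -0.0947, -0.0975, -0.1, -0.1, 0.19]
[0.1309, -0.1011, -0.1099, -0.1, -0.1, 0.26]
[0.1581, -0.0988, -0.1149, -0.1, -0.1, 1.22]
[0.1854, -0.0966, -0.1198, -0.1, -0.1, 2.17]
[0.2126, -0.0943, -0.1248, -0.1, -0.1, 3.13]
```

Request:
play_rows(increments=[[[0.004,-0.025,-0.02,0,0,0],[0.008,-0.05,-0.04,0,0,0],[0.0126,-0.075,-0.06,0,0,0],[0.042,-0.082,-0.072,0,0,0],[0.072,-0.088,-0.085,0,0,0],[0.101,-0.095,-0.0975,0,0,0],[0.131,-0.101,-0.11,0,0,0.2],[0.158,-0.1,-0.115,0,0,1.2],[0.185,-0.097,-0.12,0,0,2.2],[0.2126,-0.094,-0.125,0,0,3]]])

```text
time_s: 10.67
tool_pos: [351.7, -49.0, 175.5]
orientation: [-0.001, 0.613, 0.79, -0.0]
ft_force: [0.2, 0.0, -4.2]
opening: 49.2
```

```bash
python3 way.py '[[352,70,170,-0.3,4],[390,190,160,-1.0,6]]'
```

```text
[351.7 -49.  175.5] yaw 0.25
[0.0288, 0.0075, 0.0014, -0.06, -0.05, 7.88]
[0.0576, 0.0149, 0.0028, -0.06, -0.05, 15.76]
[0.0864, 0.0224, 0.0042, -0.06, -0.04, 23.65]
[0.1152, 0.0298, 0.0055, -0.07, -0.04, 31.53]
[0.133, 0.0409, 0.0072, -0.07, -0.03, 38.21]
[0.1508, 0.052, 0.0089, -0.07, -0.03, 44.9]
[0.1686, 0.0631, 0.0106, -0.07, -0.03, 51.58]
[0.1865, 0.0742, 0.0122, -0.08, -0.02, 58.27]
[0.2043, 0.0853, 0.0139, -0.08, -0.02, 64.95]
[0.2221, 0.0964, 0.0156, -0.08, -0.01, 71.64]
```

Request:
play_rows(increments=[[[0.029,0.0075,0.001,0,0,6.5],[0.058,0.015,0.003,0,0,13.5],[0.086,0.022,0.004,0,0,20.5],[0.115,0.03,0.0055,0,0,27.5],[0.133,0.041,0.007,0,0,34],[0.151,0.052,0.009,0,0,40.5],[0.169,0.063,0.0105,0,0,47],[0.1865,0.074,0.012,0,0,53.5],[0.204,0.085,0.014,0,0,60],[0.222,0.096,0.0155,0,0,66.5]]])

```text
time_s: 11.5
tool_pos: [389.5, 189.7, 159.3]
orientation: [-0.001, 0.945, 0.326, -0.001]
ft_force: [1.4, -1.1, -4.1]
opening: 49.4
```

```bash
python3 - <<'E'
from h import *
O=np.array([553.3,305.5]);c,s=np.cos(.332),np.sin(.332)
for a,b in [(-67,0),(-85,8)]: print(a,b,O+[c*a-s*b,s*a+c*b])
E
python3 way.py '[[470,286,100,-1.239,5]]'
```

```text
-67 0 [489.95871149 283.66239093]
-85 8 [470.3341732  285.35870951]
[389.5 189.7 159.3] yaw -0.907
[0.0246, -0.0052, 0.0118, -0.1, 0.13, 3.8]
[0.0491, -0.0105, 0.0236, -0.1, 0.14, 7.6]
[0.0737, -0.0157, 0.0354, -0.1, 0.14, 11.4]
[0.0983, -0.0209, 0.0473, -0.09, 0.14, 15.21]
[0.1228, -0.0262, 0.0591, -0.09, 0.15, 19.01]
```

Request:
play_rows(increments=[[[0.0246,-0.005,0.012,0,0,3.8],[0.049,-0.0105,0.0236,0,0,7.6],[0.0737,-0.0157,0.0354,0,0,11.4],[0.098,-0.021,0.047,0,0,15.2],[0.123,-0.026,0.059,0,0.1,19],[0.123,-0.026,0.059,0,0.1,19],[0.123,-0.026,0.059,0,0.1,19],[0.123,-0.026,0.059,0,0.1,19]]])

```text
time_s: 12.17
tool_pos: [469.4, 285.0, 100.2]
orientation: [-0.0, 0.986, 0.168, -0.001]
ft_force: [-0.0, -0.2, -5.5]
opening: 48.9
```

```bash
python3 snap.py w12;python3 snap.py s12 side; python3 -c "
import cv2
s=cv2.imread('pics/s12.png');cv2.imwrite('pics/s12z.png',cv2.resize(s[80:230,150:330],None,fx=4,fy=4))"
```

```text
12.1667 [469.4 285.  100.2] [-3.000e-04  9.857e-01  1.684e-01 -1.100e-03] [3.870e-01 2.890e-01 1.717e+00 1.000e-03 1.138e+00 1.619e+00] [-0.01 -0.2  -5.48] 48.90292730050664
12.2167 [469.6 285.  100.8] [-5.000e-04  9.858e-01  1.682e-01 -4.000e-04] [3.870e-01 2.870e-01 1.717e+00 1.000e-03 1.138e+00 1.619e+00] [ 0.47  0.21 -3.36] 48.78046283748682
```

View pics/w12.png

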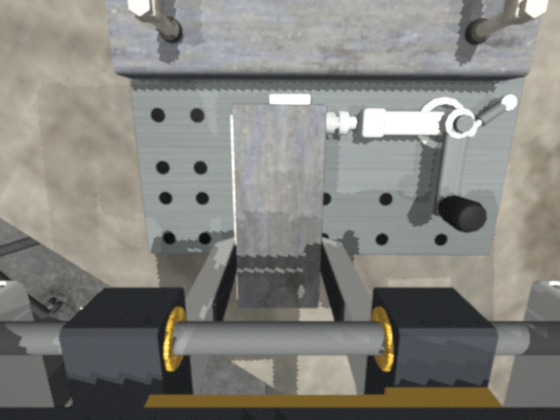

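View pics/s12z.png

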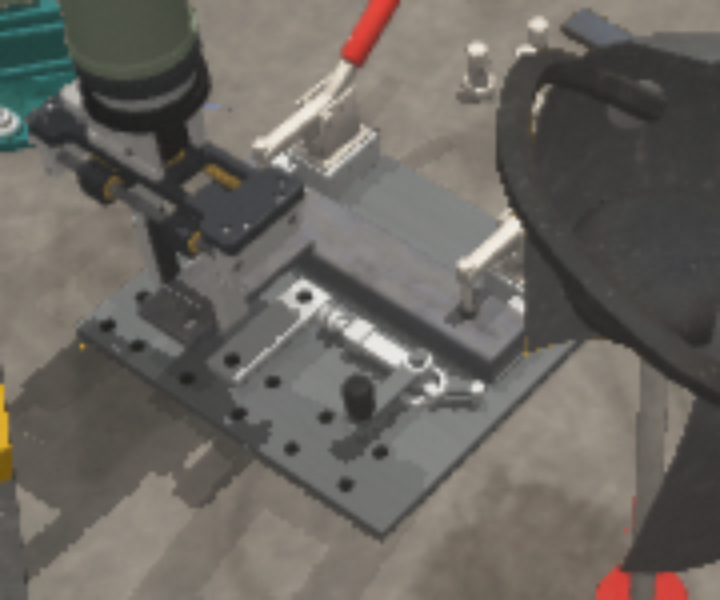

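```bash
python3 -c "
import cv2
s=cv2.imread('pics/w12.png');cv2.imwrite('pics/w12z.png',cv2.resize(s[50:180,110:530],None,fx=1.9,fy=4,interpolation=cv2.INTER_CUBIC))"
```

```text
(no output)
```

View pics/w12z.png

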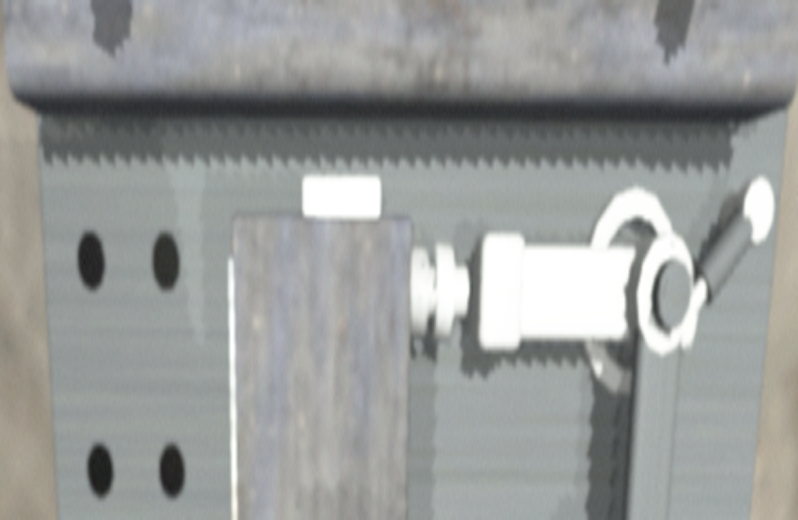

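Request:
play_rows(increments=[[[0,0,0.015,0,0,0],[0,0,0.03,0,0,0],[0,0,0.045,0,0,0],[0,0,0.052,0,0,0],[0,0,0.056,0,0,0],[0,0,0.056,0,0,0],[0,0,0.056,0,0,0],[0,0,0.056,0,0,0]]])

```text
time_s: 12.93
tool_pos: [471.4, 286.0, 46.2]
orientation: [-0.001, 0.986, 0.168, 0.001]
ft_force: [-0.0, -0.8, -3.3]
opening: 49.1
```

```bash
python3 snap.py w13; python3 way.py '[[469.4,285,40,-1.239,1]]'; python3 -c "
import cv2
s=cv2.imread('pics/w13.png');cv2.imwrite('pics/w13z.png',cv2.resize(s[0:250,130:530],None,fx=2,fy=2.4,interpolation=cv2.INTER_CUBIC))"
```

```text
12.9333 [471.4 286.   46.2] [-0.001   0.9858  0.168   0.0014] [0.387 0.368 1.744 0.002 1.026 1.62 ] [-0.03 -0.78 -3.29] 49.12005992737077
[471.4 286.   46.2] yaw -1.233
[-0.0023, 0.0003, 0.0062, -0.09, -0.18, 0.33]
```

View pics/w13z.png

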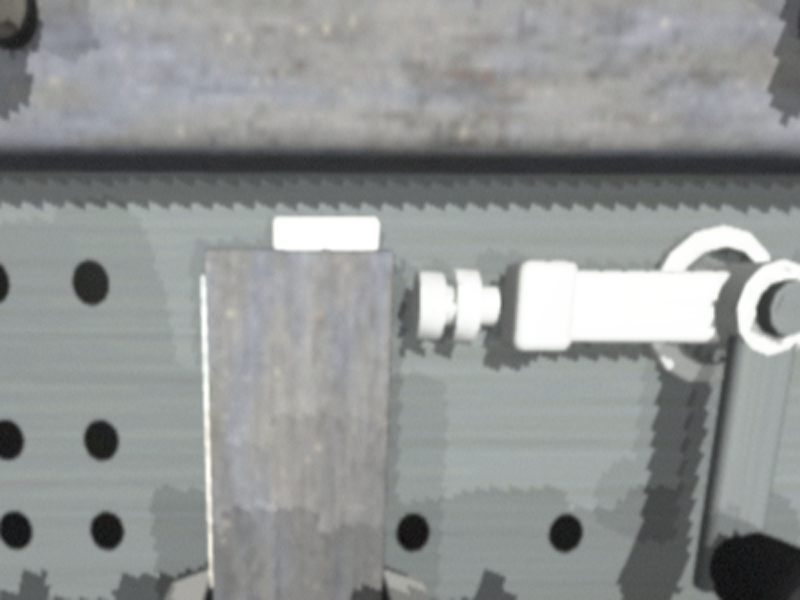

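Request:
play_rows(increments=[[[0,0,0.002,0,0,0.2],[0,0,0.0035,0,0,0.3],[0,0,0.0045,0,0,0.3],[0,0,0.0055,0,0,0.3],[0,0,0.006,0,0,0.3],[0,0,0.006,0,0,0.3]]])

```text
time_s: 13.48
tool_pos: [470.7, 285.8, 40.5]
orientation: [-0.001, 0.986, 0.166, 0.0]
ft_force: [-3.5, -0.7, 6.1]
opening: 49.0
```

Request:
play_rows(increments=[[[0.004,0,-0.0005,0,0,0],[0.008,0,-0.0005,0,0,0],[0.012,0.002,-0.0005,0,0,0],[0.014,0.004,-0.0005,0,0,0],[0.014,0.006,-0.0005,0,0,0],[0.014,0.0075,-0.0005,0,0,0],[0.014,0.008,-0.0005,0,0,0],[0.014,0.008,-0.0005,0,0,0]]])

```text
time_s: 14.15
tool_pos: [488.0, 283.7, 40.5]
orientation: [-0.002, 0.986, 0.165, 0.002]
ft_force: [1.2, 5.5, 4.3]
opening: 49.4
```

```bash
cat > st.py <<'E'
from h import *
o=manip.get_obs();p,R=pose();O=np.array([553.3,305.5]);c,s=np.cos(.332),np.sin(.332)
d=p[:2]-O;f=o['ft_force']
print(o['time_s'],'jig tcp',round(c*d[0]+s*d[1],1),round(-s*d[0]+c*d[1],1),'z',p[2].round(1),'yaw err',(np.arctan2(R[1,1],R[0,1])+np.pi/2-.332).round(4),'F jig',round(c*f[0]+s*f[1],1),round(-s*f[0]+c*f[1],1),f[2].round(1),'M',o['ft_torque'].round(2),'tz',R[:,2].round(4),o['opening'])
E
python3 st.py; python3 snap.py w14; python3 -c "
import cv2
s=cv2.imread('pics/w14.png');cv2.imwrite('pics/w14z.png',cv2.resize(s[0:250,130:530],None,fx=2,fy=2.4,interpolation=cv2.INTER_CUBIC))"
```

```text
14.15 jig tcp -68.8 0.7 z 40.5 yaw err 0.0002 F jig 2.9 4.8 4.3 M [ 0.81 -0.01  0.13] tz [ 0.004  0.004 -1.   ] 49.41495209426612
14.15 [488.  283.7  40.5] [-0.0017  0.9862  0.1654  0.0023] [0.372 0.399 1.714 0.003 1.023 1.609] [1.16 5.49 4.27] 49.41495209426612
```

View pics/w14z.png

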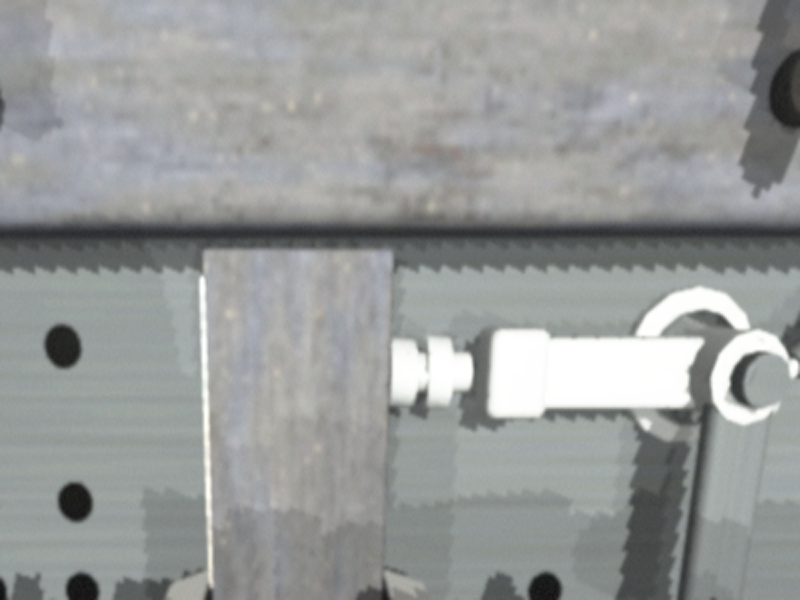

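Request:
play_rows(increments=[[[0.001,0,0,0,0,0],[0.002,0,0,0,0,0],[0.003,0,0,0,0,0],[0.003,0,0,0,0,0],[0.003,0,0,0,0,0],[0.003,0,0,0,0,0]]])

```text
time_s: 14.7
tool_pos: [488.1, 283.8, 40.4]
orientation: [-0.001, 0.986, 0.166, -0.001]
ft_force: [-4.7, 2.6, 12.1]
opening: 49.0
```

```bash
python3 st.py
```

```text
14.7 jig tcp -68.7 0.7 z 40.4 yaw err 0.0009 F jig -3.6 4.0 12.1 M [0.38 1.06 0.1 ] tz [-0.0019  0.0012 -1.    ] 48.967081831898234
```

Request:
play_rows(increments=[[[0.001,0,-0.0005,0,0,0],[0.002,0,-0.0008,0,0,0],[0.002,0,-0.0008,0,0,0],[0.002,0,-0.0008,0,0,0],[0.002,0,-0.0008,0,0,0],[0.002,0,-0.0008,0,0,0]]])

```text
time_s: 15.2
tool_pos: [488.3, 283.8, 40.4]
orientation: [-0.0, 0.986, 0.166, -0.003]
ft_force: [-7.3, 2.0, 11.4]
opening: 49.1
```

```bash
python3 st.py; python3 snap.py w15; python3 -c "
import cv2
s=cv2.imread('pics/w15.png');cv2.imwrite('pics/w15z.png',cv2.resize(s[0:250,130:530],None,fx=2,fy=2.4,interpolation=cv2.INTER_CUBIC))"
```

```text
15.2 jig tcp -68.5 0.7 z 40.4 yaw err 0.001 F jig -6.2 4.2 11.4 M [0.19 1.44 0.11] tz [-5.6e-03 -2.0e-04 -1.0e+00] 49.057231273768856
15.2 [488.3 283.8  40.4] [-3.000e-04  9.862e-01  1.657e-01 -2.800e-03] [0.372 0.406 1.705 0.002 1.036 1.609] [-7.26  1.97 11.41] 49.057231273768856
```

View pics/w15z.png

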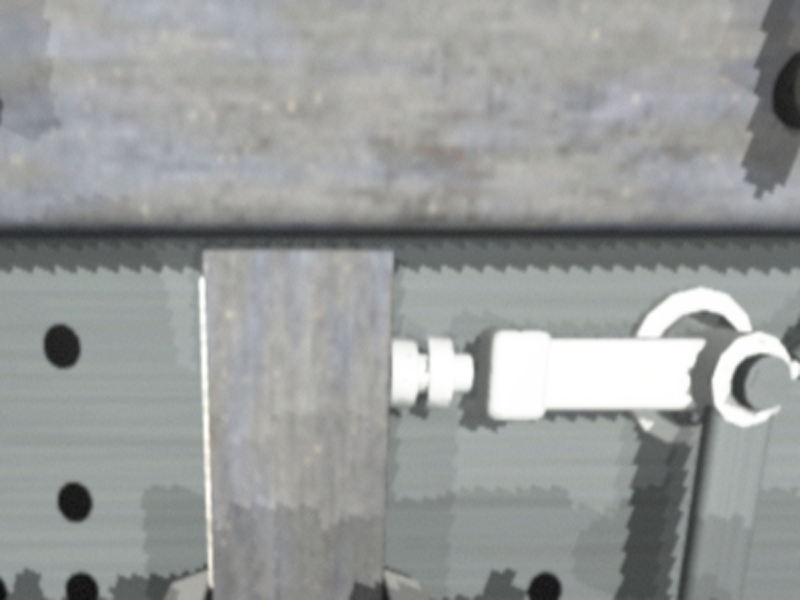

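Request:
play_rows(increments=[[[0,0,-0.001,0,0,0],[0,0,-0.002,0,0,0],[0,0,-0.003,0,0,0],[0,0,-0.003,0,0,0],[0,0,-0.003,0,0,0]]])

```text
time_s: 15.67
tool_pos: [488.8, 283.8, 41.6]
orientation: [-0.001, 0.986, 0.166, -0.002]
ft_force: [-4.2, 3.4, -4.2]
opening: 49.2
```

```bash
python3 st.py; python3 snap.py w16; python3 -c "
import cv2
s=cv2.imread('pics/w16.png');cv2.imwrite('pics/w16z.png',cv2.resize(s[70:150,210:360],None,fx=5,fy=7,interpolation=cv2.INTER_CUBIC))"
python3 - <<'E'
from h import *
import json
i=json.load(open('pics/w16.json'));O=np.array([553.3,305.5]);c,s=np.cos(.332),np.sin(.332)
for x,y,z in [(20,0,40),(20,0,30),(20,0,10),(20,100,10),(20,-100,10),(10,-15,20),(10,15,20),(-10,-25,25)]: print(x,y,z,proj(i,[*(O+[c*x-s*y,s*x+c*y]),z]).round(1))
E
```

```text
15.6667 jig tcp -68.0 0.5 z 41.6 yaw err 0.0007 F jig -2.8 4.6 -4.2 M [0.69 0.9  0.23] tz [-4.4e-03  3.0e-04 -1.0e+00] 49.2065387576079
15.6667 [488.8 283.8  41.6] [-5.000e-04  9.862e-01  1.656e-01 -2.200e-03] [0.372 0.404 1.704 0.002 1.037 1.609] [-4.16  3.38 -4.22] 49.2065387576079
20 0 40 [279.8  94.7]
20 0 30 [279.7  96.2]
20 0 10 [279.6  98.9]
20 100 10 [105.6  98.8]
20 -100 10 [453.7  99. ]
10 -15 20 [306.8 116.8]
10 15 20 [252.5 116.8]
-10 -25 25 [324.7 154.3]
```

View pics/w16z.png

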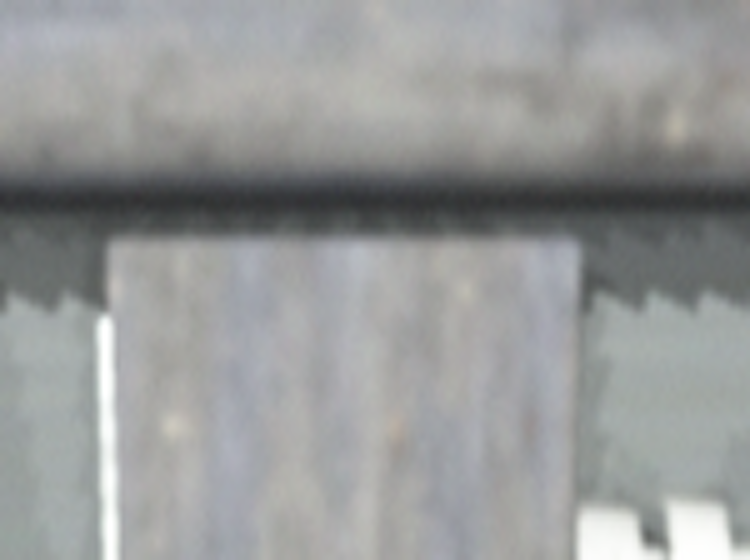

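Request:
play_rows(increments=[[[0.001,0,0,0,0,0],[0.002,0,0,0,0,0],[0.003,0,0,0,0,0],[0.004,0,0,0,0,0],[0.004,0,0,0,0,0],[0.004,0,0,0,0,0]]])

```text
time_s: 16.22
tool_pos: [491.2, 284.6, 41.1]
orientation: [-0.0, 0.986, 0.166, -0.004]
ft_force: [-6.0, 2.2, -1.8]
opening: 49.2
```

```bash
python3 st.py
```

```text
16.2167 jig tcp -65.5 0.5 z 41.1 yaw err 0.0009 F jig -5.0 4.1 -1.8 M [0.46 1.33 0.3 ] tz [-0.0077 -0.001  -1.    ] 49.19687168320283
```

Request:
play_rows(increments=[[[0.001,0,0,0,0,0],[0.002,0,0,0,0,0],[0.003,0,0,0,0,0],[0.003,0,0,0,0,0],[0.003,0,0,0,0,0],[0.003,0,0,0,0,0]]])

```text
time_s: 16.72
tool_pos: [491.4, 284.7, 40.5]
orientation: [0.001, 0.986, 0.166, -0.007]
ft_force: [-11.3, 0.1, 1.4]
opening: 49.2
```

```bash
python3 st.py;python3 snap.py w17; python3 -c "
import cv2
s=cv2.imread('pics/w17.png');cv2.imwrite('pics/w17z.png',cv2.resize(s[70:150,210:360],None,fx=5,fy=7,interpolation=cv2.INTER_CUBIC))"
```

```text
16.7167 jig tcp -65.3 0.5 z 40.5 yaw err 0.0013 F jig -10.7 3.8 1.4 M [0.06 2.15 0.27] tz [-0.0134 -0.0035 -0.9999] 49.162047916310144
16.7167 [491.4 284.7  40.5] [ 6.000e-04  9.861e-01  1.659e-01 -6.900e-03] [0.372 0.416 1.69  0.002 1.05  1.608] [-11.34   0.07   1.36] 49.162047916310144
```

View pics/w17z.png

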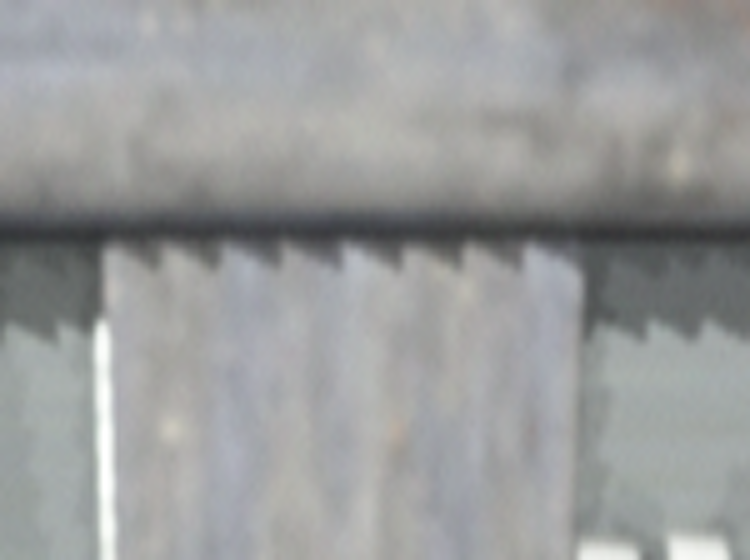

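Request:
play_rows(increments=[[[-0.001,0,0,0,0.3,0],[-0.003,0,0,0,0.7,0],[-0.003,0.001,0,0,0.7,0],[-0.003,0.002,0,0,0.7,0],[-0.003,0.003,0,0,0.7,0],[-0.003,0.003,0,0,0.7,0],[-0.003,0.003,0,0,0.7,0]]])

```text
time_s: 17.35
tool_pos: [491.1, 284.2, 41.0]
orientation: [-0.003, 0.986, 0.166, 0.002]
ft_force: [-7.9, 9.9, -3.4]
opening: 49.2
```

```bash
python3 st.py
```

```text
17.35 jig tcp -65.7 0.1 z 41.0 yaw err 0.001 F jig -4.3 11.9 -3.4 M [1.76 1.8  0.56] tz [ 0.0025  0.0072 -1.    ] 49.21670659977217
```

Request:
play_rows(increments=[[[0.001,0,0.0005,0,0,0],[0.002,0,0.001,0,0,0],[0.003,0,0.0015,0,0.1,0],[0.004,0,0.0015,0,0.2,0],[0.004,0,0.0015,0,0.2,0],[0.004,0,0.0015,0,0.2,0],[0.004,0,0.0015,0,0.2,0]]])

```text
time_s: 17.93
tool_pos: [491.3, 284.3, 40.5]
orientation: [-0.003, 0.986, 0.166, -0.001]
ft_force: [-19.7, 5.9, 11.8]
opening: 49.3
```

```bash
python3 st.py;python3 snap.py w18;python3 snap.py s18 side; python3 -c "
import cv2
s=cv2.imread('pics/w18.png');cv2.imwrite('pics/w18z.png',cv2.resize(s[50:300,180:480],None,fx=2.6,fy=2.4,interpolation=cv2.INTER_CUBIC))
s=cv2.imread('pics/s18.png');cv2.imwrite('pics/s18z.png',cv2.resize(s[80:230,150:330],None,fx=4,fy=4,interpolation=cv2.INTER_CUBIC))"
```

```text
17.9333 jig tcp -65.5 0.2 z 40.5 yaw err 0.0017 F jig -16.7 12.0 11.8 M [0.82 3.64 0.46] tz [-0.0024  0.0047 -1.    ] 49.2665180382736
17.9333 [491.3 284.3  40.5] [-2.500e-03  9.861e-01  1.661e-01 -8.000e-04] [0.369 0.408 1.702 0.006 1.033 1.603] [-19.73   5.86  11.82] 49.2665180382736
17.9833 [491.3 284.3  40.5] [-2.500e-03  9.861e-01  1.661e-01 -8.000e-04] [0.369 0.408 1.702 0.006 1.033 1.603] [-19.44   5.54  11.95] 49.14698618493985
```

View pics/w18z.png

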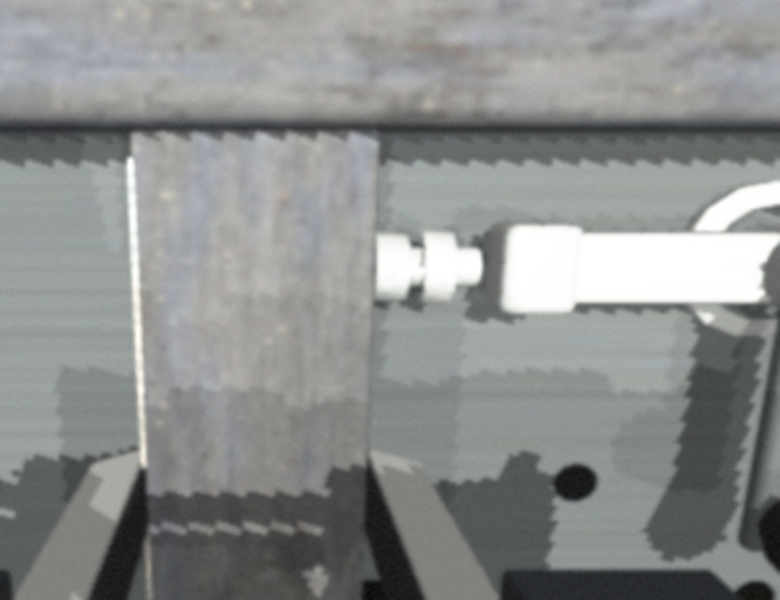

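View pics/s18z.png

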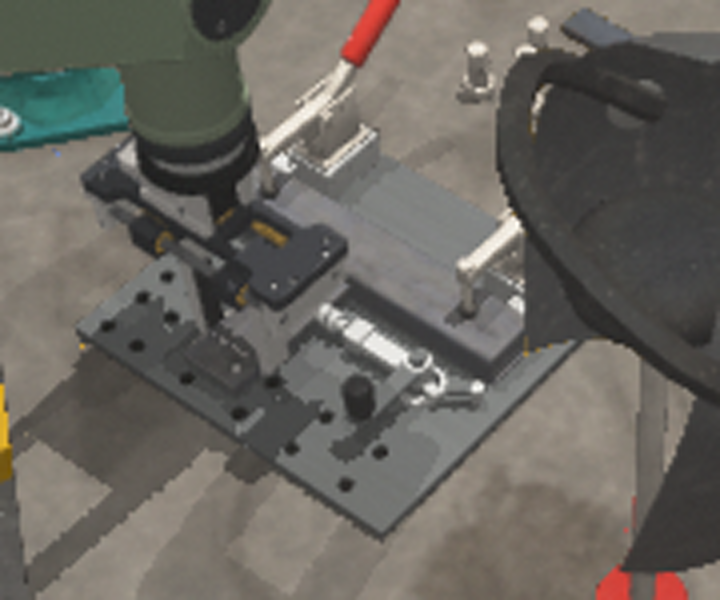

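```bash
python3 - <<'E'
from h import *
import json
i=json.load(open('pics/w18.json'));O=np.array([553.3,305.5]);c,s=np.cos(.332),np.sin(.332)
f=lambda p:(180+(p[0]+.5)/2.6-.5,50+(p[1]+.5)/2.4-.5)
def J(p,z):
    d=onz(i,*f(p),z)[:2]-O;return np.array([c*d[0]+s*d[1],-s*d[0]+c*d[1]])
FL,FR,NL,NR=[J(p,30) for p in [(131,134),(379,134),(146,480),(369,480)]]
print(FL,FR,NL,NR);
for a,b in((NL,FL),(NR,FR)): print('edge yaw',np.arctan2(*(b-a)[::-1]))
print('tube foot',J((10,131),10),J((770,131),10),'button',J((377,265),25))
E
sleep 0; python3 st.py
```

```text
[17.94996473 25.29338234] [ 18.01275743 -23.79173007] [-61.87942451  25.03174942] [-61.71063001 -24.83701745]
edge yaw 0.0032773891939846516
edge yaw 0.013110675818669024
tube foot [19.57559071 55.05810175] [  19.78742497 -112.64896827] button [-10.49215668 -25.24129133]
18.0333 jig tcp -65.5 0.2 z 40.5 yaw err 0.0017 F jig -15.2 11.1 11.7 M [0.86 3.65 0.49] tz [-0.0024  0.0048 -1.    ] 49.35609684062269
```

Request:
play_rows(increments=[[[0,0,0,0,0,0],[0,0,0,0,0,0],[0,0,0,0,0,0],[0,0,0,0,0,0],[0,0,0,0,0,0],[0,0,0,0,0,0]]])

```text
time_s: 18.53
tool_pos: [491.3, 284.3, 40.5]
orientation: [-0.003, 0.986, 0.166, -0.001]
ft_force: [-18.9, 5.3, 12.1]
opening: 49.2
```

```bash
python3 st.py; python3 snap.py t19 top; python3 -c "
import cv2
a=cv2.imread('pics/t19.png');cv2.imwrite('pics/t19z.png',cv2.resize(a[80:270,110:400],None,fx=2.7,fy=2.7))"
```

```text
18.5333 jig tcp -65.5 0.2 z 40.5 yaw err 0.0017 F jig -16.1 11.1 12.1 M [0.87 3.67 0.52] tz [-0.0024  0.0048 -1.    ] 49.24245575981555
18.5333 [491.3 284.3  40.5] [-2.500e-03  9.861e-01  1.661e-01 -8.000e-04] [0.369 0.408 1.702 0.006 1.033 1.603] [-18.86   5.26  12.13] 49.24245575981555
```

View pics/t19z.png

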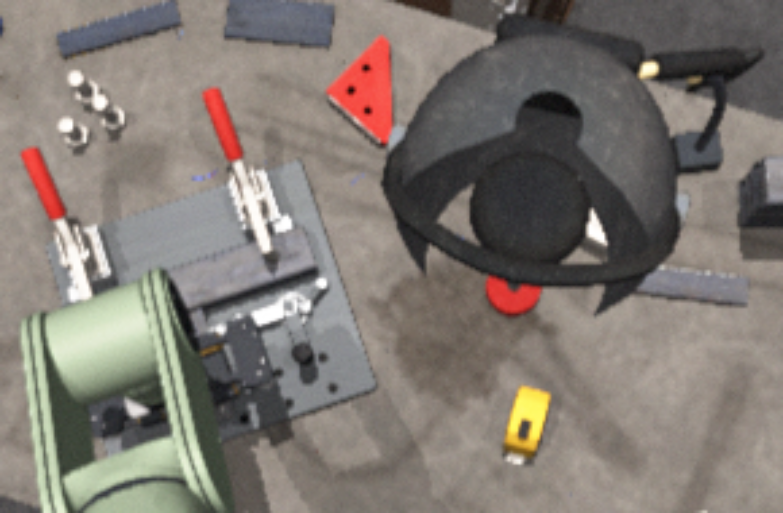

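Steady; the stop is in its working position and the bystanders haven't moved. Handing in.

```bash
python3 -c "
from plant import manip
print(manip.sign_off())"; python3 st.py
```

```text
the job is handed in; nothing more can be done
None
the job is handed in; nothing more can be done
```

I turned the swing stop by its knob to its hard stop (about 1.31 rad, 11 N reaction). Then I carried the lug round in front of the helmet stand, laid it on the rest bar and handed in at about 18.5 s, with the 58 N grip and the push still on.

**Last checks:**
- **Push:** about 16 N on the tool along the tube direction, 11 N along the button direction and about 16 N of load on the bar, all steady over half a second. These are wrist totals, so friction takes some of them. The split at the button was not measured separately.
- **Position:** the TCP height of 40.5 mm puts the lug's underside at about 20 mm, and its edges are 0.003–0.013 rad from square. The pictures show it against both tube and button.
- **Bystanders:** in the last top picture the tape and strip show no shift. The V-block is mostly hidden by the helmet there and was not rechecked.

**What disagreed:**
- My first push towards the tube stuck on bar friction about 3–4 mm short. I eased the downward load and pressed again.
- The last picture puts the lug's end at jig x = 18 mm instead of 20. The force and the halted motion say it is in contact, so I put that down to the calibration error of about 2 mm.

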